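# Swap heels and inspect one under a loupe

## Task

Swap over the two moulded shoe heels: the one on the inspection stand goes to the middle of the round grey waiting pad and the other one to the middle of the stand, both upright and let go (the empty cork mat is there to park one meanwhile). Then pick up the loupe by its handle and hold it level and still, its lens centred over the heel on the stand and at the height of the yellow pointer, touching nothing but the gripper. Finish while still holding it there; do not shift the pointer, do not knock the loupe against the heels, and leave the other things on the bench where they are.

Things in the scene. Friction and masses are not known exactly. Their poses are not given: they have to be found in the camera images.
- navy_heel: navy blue D-shaped moulded shoe heel, 55 long (x) x 50 wide (y) x 38 high, 90 g; flat parallel sides (y = +-25) from x = -27.5 to 2.5, round of radius 25 centred at x = 2.5 beyond; white cross on top. Origin: centre of the underside, z up. One heel starts on the stand, the other on the waiting pad, which is which varies; any yaw
- orange_heel: orange D-shaped moulded shoe heel, 55 long (x) x 50 wide (y) x 38 high, 90 g; flat parallel sides (y = +-25) from x = -27.5 to 2.5, round of radius 25 centred at x = 2.5 beyond; white cross on top. Origin: centre of the underside, z up. One heel starts on the stand, the other on the waiting pad, which is which varies; any yaw
- stand: fixed inspection stand: aluminium base plate 220 x 110 x 10 high, with a black disc (dia 88) marking the middle place where a heel stands. Origin: on the bench plane under the centre of that disc; its top is at z = 10. Plate spans x -60 to 160, y -55 to 55. A dark post (dia 12, top at z = 200) rises at x = 140; its yaw varies, with +x pointing roughly away from the robot
- gauge_tip (a point): tip of the yellow pointer (10 wide, 5 thick) on a yellow collar (dia 24, 18 high) on the stand's post, pointing from the post to the place of the heel; the tip is 90 from the disc's centre axis, at mid-thickness: its height is the focal height for the lens, drawn 95 to 140 above the bench. The collar slides along the post with about 4 N of friction and is to be left as it is
- waiting_pad: fixed round grey pad, dia 110, 10 high, black disc on top. Origin: centre of its underside, on the bench
- cork_mat: fixed empty cork mat, 110 x 110 x 3 high, for parking. Origin: centre of its underside, on the bench
- loupe: loupe, 140 g, lying flat on the bench: black ring (outer dia 72, 10 high) with a clear lens, straight green handle along -x from x = -34 to -155, 16 wide (y), 20 high. Origin: centre of the ring's underside, z up
- loupe_lens (a point): centre of the lens, 5 above the loupe's underside
- loupe_grip (a point): the balance point, middle of the handle's height: 85 from the lens centre along -x, 10 above the underside
- red_bottle: red drinking bottle, dia 70, 200 tall; bystander, leave alone. Origin: centre of the underside
- glue_jar: white jar with blue cap, dia 68, 75 tall; bystander, leave alone. Origin: centre of the underside
- spool: yellow thread spool, dia 44, 54 tall; bystander, leave alone. Origin: centre of the underside
- hammer: hammer lying on the bench along x, 260 long, head 88 across at +x, 26 high; bystander, leave alone. Origin: middle of its length, underside
- brush: flat brush lying on the bench along x, 200 long, 42 wide, 20 high; bystander, leave alone. Origin: middle of its length, underside
Not all that is in view belongs to the job. Leave any orange look-alike of the loupe alone.

How it is judged:
By the outcome, as a careful person would: the job done as asked, in the order asked, and still so for the second after the job is handed in, while the arm keeps its last pose, push and grip.
It also fails if it takes over 72 s, if anything falls off the work surface, if the arm or the gripper's body presses on something with over 40 N, if the wrist force passes 120 N, or if a joint passes its speed limit or range.

## Robot

A 6-joint arm with a two-finger parallel gripper is mounted at the origin on the work surface. World frame = base frame: x ahead of the robot, y to its left, z up, the work surface at z = 0. Lengths are in m, angles in rad, forces in N, time in s.
With the tool pointing down it reaches from about 0.35 to 0.975 m from the base axis. Payload 4.9 kg.
Tool frame: the origin (TCP) lies midway between the tips of the shut fingers; the grasp point (between the pads) lies manip.tcp_to_grasp behind it (manip.tcp_to_grasp is the distance from the TCP to the grasp point, in m); z points along the fingers, y is the line along which they close (so a half turn about z gives the same grasp; the last joint's range is limited). The gripper opens to 85 mm and grips with 20 to 120 N. Pads are 22 mm wide; open, the fingers measure 114 mm over their backs; the gripper's body (76 mm by 85 mm) begins 54 mm behind the grasp point. The pads swing forward as they close: fully open they stand 13 mm farther back than shut.
Start: joints at [-1.27, 0.053, 1.613, -0, 1.476, -0.119], TCP at [0.255, -0.571, 0.231] pointing down, gripper open.
Joint ranges: [-3.01, 3.01], [-1.01, 2.22], [0.06, 2.58], [-1.02, 4.17], [0.09, 2.62], [-3.14, 3.14]. Speed limits (rad/s): [2.57, 2.57, 3.14, 3.14, 3.14, 3.14].

## Interface

Orientations are given as a unit quaternion [w, x, y, z].
In Python, from plant import manip, grab_frame, calibration, job_done gives the robot as it stands.
- The arm moves only by the tool send_rows, never from a script. Its argument "rows" is a list of rows, each an object of numbers: "x", "y", "z": the shift along the tool's x, y, z normalised to -1 to 1, where 1 is 15 cm; "wx", "wy", "wz": the turn, a rotation vector about the tool's x, y, z normalised to -1 to 1, where 1 is pi/4 rad; "hand": the opening, from -1 (shut) to 1 (fully open). In form: [{"x": .., "y": .., "z": .., "wx": .., "wy": .., "wz": .., "hand": ..}, ...]. A call has exactly 10 rows; each row shifts and turns the commanded pose from where the row before left it, along the tool's axes as they then stand; what a row does not reach is not made up. A row lasts 1/12 s, in which the tool goes at most 41.7 mm and 7.16 degrees, less where a joint would pass 70% of its speed; a pose out of reach is approached as far as the arm can. A call with a number of a shift or a turn outside -1 to 1 is refused whole. A call with a gripper value outside its range is refused whole. The fingers move at their own pace and stop on an object; the grip force is fixed at half the most. Time passes only in rows, so rows that do not move let the fingers close, or fill a call up. It gives the time, the measured TCP pose, the force, the opening and the grip force at its end, in the units of the state.
- manip.state(): the state, without advancing time (a new reading comes with each control period).
- grab_frame(name): name is "scene" or "top"; returns the picture (384x512x3 uint8, blue, green, red); there is no depth.
- calibration(name): a dict with "camera_matrix" (3x3 intrinsics, pixels), "k1" (the pictures are not rectified: a ray, as slopes to the right and down, at radius r is drawn at 1 + k1 r^2 times it, then the intrinsics apply), "R" (3x3) and "t" (3): a world point X has camera coordinates R X + t. Camera axes: x right, y down, z forward; pixel columns grow to the right and rows downward; lengths in m; the calibration is good to about 2 mm. A picture is of the moment at which its call begins. calibration takes no time and is no camera call.
- job_done(): hands the job in; it is judged then, once.
The state is a dict: "time": time; "joint_pos": joint angles; "joint_vel": joint speeds; "joint_efforts": joint torques, N m; "tool_pos": TCP position; "tool_rot": TCP orientation; "contact_force": force on the tool from outside, world axes, zero at the start; "ft_torque": the same for the moment, N m; "gripper_width": opening from 0.0 (shut) to 1.0 (fully open); "grasp_force": force on a finger pad.
Only numpy, scipy, OpenCV 4.12 (cv2) and the standard library are available. Lean on these libraries where they do the work, as an engineer would, in place of code of your own. Each camera call takes 0.05 s, during which the arm holds its last target. There are 200 camera calls.

## Working session

There is one attempt and no reset: what is moved stays moved. The work goes in short steps, Python scripts to look and compute and a tool call to move; the robot and the scene stay as the last step left them, time stands still between calls to the robot, and variables do not carry over. Pictures are saved under pics/ and viewed, at most 10 in all, crops included, and the job is handed in when it is done.

Besides the shell and the picture viewer there is one more tool, called after "Request:" in YAML: its name, and indented under it one key for each argument. send_rows: Moves the arm, as the interface text tells. Scaled input: -1 to 1 covers 15 cm each way for a shift and pi/4 rad each way for a turn. Its arguments: {"type":"object","properties":{"rows":{"type":"array","items":{"type":"object","properties":{"x":{"type":"number","minimum":-1,"maximum":1},"y":{"type":"number","minimum":-1,"maximum":1},"z":{"type":"number","minimum":-1,"maximum":1},"wx":{"type":"number","minimum":-1,"maximum":1},"wy":{"type":"number","minimum":-1,"maximum":1},"wz":{"type":"number","minimum":-1,"maximum":1},"hand":{"type":"number"}}}}},"required":["rows"]}

```bash
ls; mkdir -p pics; python3 - <<'E'
from plant import manip, grab_frame, calibration
import cv2,numpy as np
print({k:np.round(v,3) for k,v in manip.state().items()}, manip.tcp_to_grasp)
for n in ("scene","top"):
    im=grab_frame(n); cv2.imwrite(f"pics/{n}0.png",im)
    c=calibration(n); print(n,{k:np.round(v,4).tolist() for k,v in c.items()})
E
```

```text
pics
{'time': np.float64(0.0), 'joint_pos': array([-1.27 ,  0.053,  1.614, -0.   ,  1.476, -0.119]), 'joint_vel': array([ 0.001,  0.001,  0.   , -0.   ,  0.001, -0.   ]), 'joint_efforts': array([ 0.0000e+00, -3.9368e+01, -3.7018e+01, -0.0000e+00,  7.0000e-03,
       -0.0000e+00]), 'tool_pos': array([ 0.255, -0.57 ,  0.23 ]), 'tool_rot': array([-0.001,  0.978,  0.208, -0.   ]), 'contact_force': array([-0.07 ,  0.281, -0.052]), 'ft_torque': array([-0.034, -0.036, -0.012]), 'grasp_force': np.float64(0.0), 'gripper_width': np.float64(1.002)} 0.0187
scene {'camera_matrix': [[468.9818, 0.0, 266.9326], [0.0, 468.9818, 199.3489], [0.0, 0.0, 1.0]], 'k1': 0.026, 'R': [[0.798, 0.6026, -0.0093], [0.3145, -0.4297, -0.8464], [-0.514, 0.6725, -0.5324]], 't': [-0.3644, -0.0774, 1.8888]}
top {'camera_matrix': [[457.4336, 0.0, 261.404], [0.0, 457.4336, 197.9902], [0.0, 0.0, 1.0]], 'k1': -0.1191, 'R': [[0.0139, -0.9999, -0.0042], [-0.9962, -0.0135, -0.0855], [0.0855, 0.0053, -0.9963]], 't': [-0.0087, 0.4896, 1.3511]}
```

View pics/scene0.png

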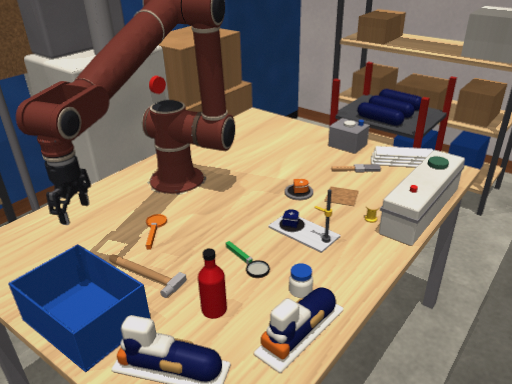

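View pics/top0.png

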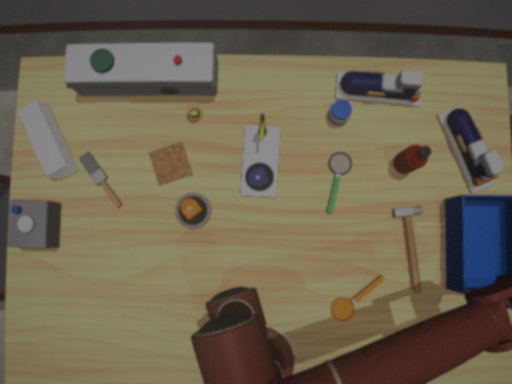

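The navy heel is on the stand (top 260,177) and the orange heel is on the pad (193,210). The cork mat is at (171,163).

Things that could be mistaken for the target:
- **Loupe:** the green-handled one is at top (340,162), with its handle end at (331,212). The orange look-alike at (343,308) is to be left alone.
- **Navy:** the shoes at (380,85) and (470,140) are not heels.
- **Yellow:** the pointer is at (262,130), and the spool at (194,115) is a different object.

I'll take close crops to check these choices.

```bash
cat > h.py <<'E'
import cv2,numpy as np
from plant import manip, grab_frame, calibration
C={n:calibration(n) for n in("scene","top")}
def und(n,uv):
    c=C[n];return cv2.undistortPoints(np.float64(uv).reshape(-1,1,2),np.array(c["camera_matrix"]),np.array([c["k1"],0,0,0.]))[:,0]
def ray(n,uv):
    R=np.array(C[n]["R"]);t=np.array(C[n]["t"]);p=und(n,uv)
    return -R.T@t, np.c_[p,np.ones(len(p))]@R
def onz(n,uv,z):
    o,d=ray(n,uv);return o+d*((z-o[2])/d[:,2])[:,None]
def proj(n,X):
    c=C[n];r,_=cv2.Rodrigues(np.array(c["R"]));return cv2.projectPoints(np.float64(X).reshape(-1,1,3),r,np.array(c["t"]),np.array(c["camera_matrix"]),np.array([c["k1"],0,0,0.]))[0][:,0]
def tri(us,ut):
    a=und("scene",us)[0];b=und("top",ut)[0]
    P=[np.c_[C[n]["R"],C[n]["t"]] for n in("scene","top")]
    X=cv2.triangulatePoints(P[0],P[1],a,b)[:,0];return X[:3]/X[3]
E
python3 - <<'E'
import cv2,numpy as np
s=cv2.imread("pics/scene0.png");t=cv2.imread("pics/top0.png")
def cr(im,x,y,w,h,k): return cv2.resize(im[y:y+h,x:x+w],None,fx=k,fy=k,interpolation=cv2.INTER_CUBIC)
a=cr(t,140,100,130,130,3); a2=cr(s,220,165,140,130,3)
cv2.imwrite("pics/c0.png",np.hstack([cr(t,145,105,133,130,3),cr(s,225,165,133,130,3)]))
E
```

```text
(no output)
```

View pics/c0.png

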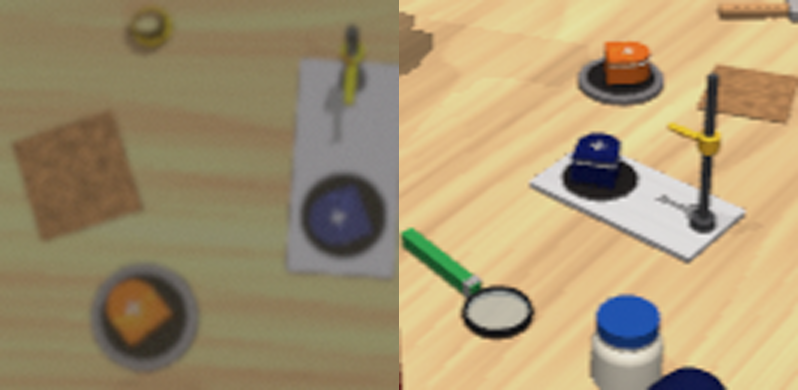

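Top view crop: the navy cross is at (257.7,177.3) and the orange cross at (189.7,209). Scene crop: the crosses are at (291.7,214) and (301.3,181.7), and the pointer tip is near (315,207). Next I'll measure by masks.

```bash
cat > m.py <<'E'
from h import *
def mask(im,lo,hi,box):
    h=cv2.cvtColor(im,cv2.COLOR_BGR2HSV); m=cv2.inRange(h,np.array(lo),np.array(hi)); x0,y0,x1,y1=box
    k=np.zeros_like(m); k[y0:y1,x0:x1]=m[y0:y1,x0:x1]; return k
def big(m):
    cs,_=cv2.findContours(m,cv2.RETR_EXTERNAL,cv2.CHAIN_APPROX_NONE); return max(cs,key=cv2.contourArea)
def cen(m):
    M=cv2.moments(m,True); return np.array([M["m10"],M["m01"]])/M["m00"]
def up(im,box,k=4):
    return im
E
python3 - <<'E'
from m import *
s=cv2.imread("pics/scene0.png");t=cv2.imread("pics/top0.png")
np.set_printoptions(precision=4,suppress=True)
print("cams",ray("top",[[0,0]])[0],ray("scene",[[0,0]])[0])
h=cv2.cvtColor(t,cv2.COLOR_BGR2HSV)
for p in [(258,183),(258,177),(191,212),(340,162),(335,195),(262,130),(268,183),(171,163),(180,215),(250,150),(335,173)]: print(p,h[p[1],p[0]],end=" ")
h2=cv2.cvtColor(s,cv2.COLOR_BGR2HSV)
print()
for p in [(315,207),(320,210),(298,190),(258,268),(240,250),(290,225),(330,212)]: print(p,h2[p[1],p[0]],end=" ")
print()
print("navy cross",tri([291.7,214],[257.7,177.3]),"orange cross",tri([301.3,181.7],[189.7,209]))
print("onz navy",onz("top",[[257.7,177.3]],.048),onz("scene",[[291.7,214]],.048))
print("onz or",onz("top",[[189.7,209]],.048),onz("scene",[[301.3,181.7]],.048))
# coarse matches for plate corners, pad, tip
print("pad",onz("top",[[145+145/3,105+317/3]],.01),onz("scene",[[225+222/3,165+79/3]],.01), tri([225+222/3,165+79/3],[145+145/3,105+317/3]))
print("disc",onz("top",[[145+343/3,105+215/3]],.01),onz("scene",[[225+201/3,165+178/3]],.01))
print("tip",tri([225+271/3,165+126/3],[145+350/3,105+104/3]))
print("cork",onz("top",[[145+78/3,105+175/3]],.003),onz("scene",[[225+349/3,165+94/3]],.003))
E
```

```text
cams [ 0.3724 -0.0093  1.388 ] [ 1.286  -1.084   0.9367]
(258, 183) [120  82  90] (258, 177) [123  21 123] (191, 212) [ 17 172 141] (340, 162) [ 13  32 126] (335, 195) [ 55  96 125] (262, 130) [ 29 178 132] (268, 183) [138  23  55] (171, 163) [ 14 122 117] (180, 215) [18 41 62] (250, 150) [150   4 140] (335, 173) [23 22 93] 
(315, 207) [ 23 190 208] (320, 210) [ 19 158 165] (298, 190) [ 12 219 135] (258, 268) [ 22  29 191] (240, 250) [ 67 170 168] (290, 225) [117 220  44] (330, 212) [ 21 208 152] 
navy cross [0.5505 0.0113 0.0485] orange cross [0.4552 0.211  0.0486]
onz navy [[0.5485 0.0097 0.048 ]] [[0.5519 0.0138 0.048 ]]
onz or [[0.4519 0.2086 0.048 ]] [[0.4573 0.2153 0.048 ]]
pad [[0.4493 0.2036 0.01  ]] [[0.4554 0.2046 0.01  ]] [0.4516 0.2056 0.0077]
disc [[0.5555 0.0053 0.01  ]] [[0.5571 0.0092 0.01  ]]
tip [0.6479 0.0004 0.12  ]
cork [[0.5945 0.2779 0.003 ]] [[0.5978 0.278  0.003 ]]
```

```bash
cat > meas.py <<'E'
from m import *
np.set_printoptions(precision=4,suppress=True)
K=4
def crop(im,box):
    x0,y0,x1,y1=box; return cv2.GaussianBlur(cv2.resize(im[y0:y1,x0:x1],None,fx=K,fy=K,interpolation=cv2.INTER_CUBIC),(5,5),0)
def pix(p,box): return (np.float64(p).reshape(-1,2)+.5)/K-.5+np.array(box[:2])
def cmask(im,box,lo,hi):
    return cv2.inRange(cv2.cvtColor(crop(im,box),cv2.COLOR_BGR2HSV),np.array(lo),np.array(hi))
def hullpts(m,box): return pix(cv2.convexHull(big(m))[:,0],box)
def outline(m,box): return pix(big(m)[:,0],box)
def circ(P):  # algebraic circle fit on a plane
    A=np.c_[2*P[:,:2],np.ones(len(P))]; a=np.linalg.lstsq(A,(P[:,:2]**2).sum(1),rcond=None)[0]
    return a[:2],np.sqrt(a[2]+a[:2]@a[:2])
def heel(n,m,box,z):
    P=onz(n,outline(m,box),z)[:,:2]; r=cv2.minAreaRect((P*1e4).astype(np.float32))
    c=np.array(r[0])/1e4; M=cv2.moments((P*1e4).astype(np.float32).reshape(-1,1,2)); g=np.array([M["m10"],M["m01"]])/M["m00"]/1e4
    a=np.radians(r[2]); axes=[np.array([np.cos(a+i*np.pi/2),np.sin(a+i*np.pi/2)]) for i in range(4)]
    ax=max(axes,key=lambda u:(c-g)@u)   # round end lies away from the centroid
    return c,np.array(r[1])/1e4,np.degrees(np.arctan2(ax[1],ax[0])),(c-g)*1e3
E
python3 - <<'E'
from meas import *
s=cv2.imread("pics/scene0.png");t=cv2.imread("pics/top0.png")
bs=(240,158,282,198);bp=(172,190,215,232)
nv=cmask(t,bs,(105,45,0),(135,255,255)); orr=cmask(t,bp,(5,140,95),(25,255,255))
print("navy",*heel("top",nv,bs,.048)); print("orange",*heel("top",orr,bp,.048))
g=crop(t,bs); gm=cv2.cvtColor(g,cv2.COLOR_BGR2GRAY); dk=((gm<95).astype(np.uint8)*255)|nv
print("disc",circ(onz("top",hullpts(dk,bs),.01)))
hsv=cv2.cvtColor(crop(t,bp),cv2.COLOR_BGR2HSV); pm=((hsv[...,1]<55).astype(np.uint8)*255)|orr
print("pad",circ(onz("top",hullpts(pm,bp),.01)))
bl=(318,145,362,220)
gr=cmask(t,bl,(40,60,60),(80,255,255)); lp=onz("top",outline(gr,bl),.02)[:,:2]
r=cv2.minAreaRect((lp*1e4).astype(np.float32)); print("handle",np.array(r[0])/1e4,np.array(r[1])/1e4,r[2])
hs=cv2.cvtColor(crop(t,bl),cv2.COLOR_BGR2HSV); rg=((hs[...,1]<50)|(hs[...,2]<90)).astype(np.uint8)*255; rg[int(33*K):]=0
print("ring top",circ(onz("top",hullpts(rg,bl),.008)))
bl2=(240,250,280,285); h2=cv2.cvtColor(crop(s,bl2),cv2.COLOR_BGR2HSV); rg2=((h2[...,2]<80)).astype(np.uint8)*255
print("ring scene",circ(onz("scene",hullpts(rg2,bl2),.008)))
bh=(220,235,275,285); g2=cmask(s,bh,(40,90,40),(85,255,255)); cv2_=hullpts(g2,bh)
print("handle scene px",pix(cen(g2),bh), onz("scene",pix(cen(g2),bh),.012), "top cen",onz("top",pix(cen(gr),bl),.02))
vis=[cv2.cvtColor(x,cv2.COLOR_GRAY2BGR) for x in (nv,dk,orr,pm,rg,gr,rg2)]
h=max(v.shape[0] for v in vis); cv2.imwrite("pics/masks.png",cv2.resize(np.hstack([cv2.copyMakeBorder(v,0,h-v.shape[0],0,4,0,value=(0,0,255)) for v in vis]),(800,200)))
E
```

```text
navy [0.5493 0.0114] [0.0534 0.0559] 111.13364791870117 [-0.7095  1.9961]
orange [0.457  0.2096] [0.0555 0.0527] 39.83648681640625 [1.4741 1.3099]
disc (array([0.5564, 0.0062]), np.float64(0.04303940999388179))
pad (array([0.4512, 0.2055]), np.float64(0.05426458881089049))
handle [ 0.5032 -0.2178] [0.0184 0.11  ] 77.23478698730469
ring top (array([ 0.5976, -0.2392]), np.float64(0.03566827168712573))
ring scene (array([ 0.6008, -0.24  ]), np.float64(0.03770923608700324))
handle scene px [[237.2422 251.0949]] [[ 0.5023 -0.2157  0.012 ]] top cen [[ 0.5038 -0.2178  0.02  ]]
```

View pics/masks.png

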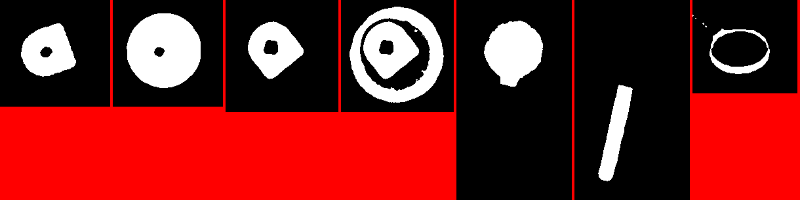

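The masks are clean. The loupe's ring, green handle and axis fit the text (94 mm from lens to handle middle), and the heel tops sit at 48 mm by triangulation. Now I'll move over the navy heel.

Request:
send_rows:
  rows:
    - {"x": 0.169, "y": -0.134, "hand": 1}
    - {"x": 0.169, "y": -0.134, "hand": 1}
    - {"x": 0.169, "y": -0.134, "hand": 1}
    - {"x": 0.169, "y": -0.134, "hand": 1}
    - {"x": 0.169, "y": -0.134, "hand": 1}
    - {"x": 0.169, "y": -0.134, "hand": 1}
    - {"x": 0.169, "y": -0.134, "hand": 1}
    - {"x": 0.169, "y": -0.134, "hand": 1}
    - {"x": 0.169, "y": -0.134, "hand": 1}
    - {"x": 0.169, "y": -0.134, "hand": 1}

```text
invalid input at $.rows[0]: expected keys x, y, z, wx, wy, wz, hand
```

Request:
send_rows:
  rows:
    - {"x": 0.169, "y": -0.134, "hand": 1}
    - {"x": 0.169, "y": -0.134, "hand": 1}
    - {"x": 0.169, "y": -0.134, "hand": 1}
    - {"x": 0.169, "y": -0.134, "hand": 1}
    - {"x": 0.169, "y": -0.134, "hand": 1}
    - {"x": 0.169, "y": -0.134, "hand": 1}
    - {"x": 0.169, "y": -0.134, "hand": 1}
    - {"x": 0.169, "y": -0.134, "hand": 1}
    - {"x": 0.169, "y": -0.134, "hand": 1}
    - {"x": 0.169, "y": -0.134, "hand": 1}

```text
invalid input at $.rows[0]: expected keys x, y, z, wx, wy, wz, hand
```

Request:
send_rows:
  rows:
    - {"wz": -0.15, "hand": 1}
    - {"wz": -0.15, "hand": 1}
    - {"wz": -0.15, "hand": 1}
    - {"wz": -0.15, "hand": 1}
    - {"wz": -0.15, "hand": 1}
    - {"wz": -0.15, "hand": 1}
    - {"wz": -0.15, "hand": 1}
    - {"wz": -0.15, "hand": 1}
    - {"wz": -0.15, "hand": 1}
    - {"wz": -0.15, "hand": 1}

```text
invalid input at $.rows[0]: expected keys x, y, z, wx, wy, wz, hand
```

```bash
cat > go.py <<'E'
# usage: go.py X Y Z [yaw_deg]: shift in tool axes (units) and turn left to that TCP pose
import sys; from h import *
from scipy.spatial.transform import Rotation as Ro
s=manip.state(); w,x,y,z=s["tool_rot"]; R=Ro.from_quat([x,y,z,w]).as_matrix(); p=np.array(s["tool_pos"])
np.set_printoptions(precision=4,suppress=True)
yaw=np.degrees(np.arctan2(R[1,0],R[0,0]))
print("t",round(s["time"],2),"tcp",p,"yaw",round(yaw,2),"zaxis",R[:,2],"w",s["gripper_width"],"gf",s["grasp_force"],"F",np.array(s["contact_force"]),"j6",s["joint_pos"][5])
a=[float(v) for v in sys.argv[1:]]
for i in range(0,len(a)-3+1,4) if len(a)>3 else ([0] if a else []):
    d=np.array(a[i:i+3])-p; dy=(a[i+3]-yaw+180)%360-180 if len(a)>i+3 else 0
    Rd=np.array([[np.cos(np.radians(yaw)),np.sin(np.radians(yaw)),0],[np.sin(np.radians(yaw)),-np.cos(np.radians(yaw)),0],[0,0,-1]])
    print("total units xyz",Rd.T@d/.15,"mm",np.linalg.norm(d)*1e3,"wz",-dy/45); p=np.array(a[i:i+3])
E
python3 go.py .554 .0033 .1 109
```

```text
t 0.1 tcp [ 0.2546 -0.5702  0.2302] yaw 24.05 zaxis [-0.0005  0.0018 -1.    ] w 1.00185722710234 gf 0.0 F [-0.7915 -0.3761  0.9598] j6 -0.1190254003689815
total units xyz [ 3.3812 -2.6776  0.8679] mm 659.9154614794719 wz -1.8876871547999876
```

Request:
send_rows:
  rows:
    - {"x": 0.169, "y": -0.134, "z": 0, "wx": 0, "wy": 0, "wz": 0, "hand": 1}
    - {"x": 0.169, "y": -0.134, "z": 0, "wx": 0, "wy": 0, "wz": 0, "hand": 1}
    - {"x": 0.169, "y": -0.134, "z": 0, "wx": 0, "wy": 0, "wz": 0, "hand": 1}
    - {"x": 0.169, "y": -0.134, "z": 0, "wx": 0, "wy": 0, "wz": 0, "hand": 1}
    - {"x": 0.169, "y": -0.134, "z": 0, "wx": 0, "wy": 0, "wz": 0, "hand": 1}
    - {"x": 0.169, "y": -0.134, "z": 0, "wx": 0, "wy": 0, "wz": 0, "hand": 1}
    - {"x": 0.169, "y": -0.134, "z": 0, "wx": 0, "wy": 0, "wz": 0, "hand": 1}
    - {"x": 0.169, "y": -0.134, "z": 0, "wx": 0, "wy": 0, "wz": 0, "hand": 1}
    - {"x": 0.169, "y": -0.134, "z": 0, "wx": 0, "wy": 0, "wz": 0, "hand": 1}
    - {"x": 0.169, "y": -0.134, "z": 0, "wx": 0, "wy": 0, "wz": 0, "hand": 1}

```text
time: 0.93
tool_pos: [0.4045, -0.2822, 0.2308]
tool_rot: [-0.0, 0.978, 0.208, -0.0]
contact_force: [0.5, -0.7, -0.2]
gripper_width: 1.003
grasp_force: 0.0
```

Request:
send_rows:
  rows:
    - {"x": 0.169, "y": -0.134, "z": 0, "wx": 0, "wy": 0, "wz": 0, "hand": 1}
    - {"x": 0.169, "y": -0.134, "z": 0, "wx": 0, "wy": 0, "wz": 0, "hand": 1}
    - {"x": 0.169, "y": -0.134, "z": 0, "wx": 0, "wy": 0, "wz": 0, "hand": 1}
    - {"x": 0.169, "y": -0.134, "z": 0, "wx": 0, "wy": 0, "wz": 0, "hand": 1}
    - {"x": 0.169, "y": -0.134, "z": 0, "wx": 0, "wy": 0, "wz": 0, "hand": 1}
    - {"x": 0.169, "y": -0.134, "z": 0, "wx": 0, "wy": 0, "wz": 0, "hand": 1}
    - {"x": 0.169, "y": -0.134, "z": 0, "wx": 0, "wy": 0, "wz": 0, "hand": 1}
    - {"x": 0.169, "y": -0.134, "z": 0, "wx": 0, "wy": 0, "wz": 0, "hand": 1}
    - {"x": 0.169, "y": -0.134, "z": 0, "wx": 0, "wy": 0, "wz": 0, "hand": 1}
    - {"x": 0.169, "y": -0.134, "z": 0, "wx": 0, "wy": 0, "wz": 0, "hand": 1}

```text
time: 1.77
tool_pos: [0.5541, 0.0047, 0.2308]
tool_rot: [-0.0, 0.978, 0.208, -0.0]
contact_force: [-0.4, 0.3, -0.5]
gripper_width: 1.001
grasp_force: 0.0
```

Request:
send_rows:
  rows:
    - {"x": 0, "y": 0, "z": 0.03, "wx": 0, "wy": 0, "wz": -0.15, "hand": 1}
    - {"x": 0, "y": 0, "z": 0.03, "wx": 0, "wy": 0, "wz": -0.15, "hand": 1}
    - {"x": 0, "y": 0, "z": 0.03, "wx": 0, "wy": 0, "wz": -0.15, "hand": 1}
    - {"x": 0, "y": 0, "z": 0.03, "wx": 0, "wy": 0, "wz": -0.15, "hand": 1}
    - {"x": 0, "y": 0, "z": 0.03, "wx": 0, "wy": 0, "wz": -0.15, "hand": 1}
    - {"x": 0, "y": 0, "z": 0.03, "wx": 0, "wy": 0, "wz": -0.15, "hand": 1}
    - {"x": 0, "y": 0, "z": 0.03, "wx": 0, "wy": 0, "wz": -0.15, "hand": 1}
    - {"x": 0, "y": 0, "z": 0.03, "wx": 0, "wy": 0, "wz": -0.15, "hand": 1}
    - {"x": 0, "y": 0, "z": 0.03, "wx": 0, "wy": 0, "wz": -0.15, "hand": 1}
    - {"x": 0, "y": 0, "z": 0.03, "wx": 0, "wy": 0, "wz": -0.15, "hand": 1}

```text
time: 2.6
tool_pos: [0.5535, 0.0031, 0.1854]
tool_rot: [-0.0, 0.695, 0.719, -0.0]
contact_force: [0.2, -0.4, -0.2]
gripper_width: 0.994
grasp_force: 0.0
```

```bash
python3 go.py .554 .0033 .1 109; python3 - <<'E'
from h import *
# gripper at known pose: view it too
cv2.imwrite("pics/s1.png",grab_frame("scene"))
E
```

```text
t 2.6 tcp [0.5535 0.0031 0.1854] yaw 91.89 zaxis [-0.0011  0.0001 -1.    ] w 0.9943870892691425 gf 0.0 F [ 0.1636 -0.3872 -0.1699] j6 -0.1618463346027146
total units xyz [0.0014 0.0037 0.5696] mm 85.43542472257215 wz -0.380289789020776
```

Request:
send_rows:
  rows:
    - {"x": 0, "y": 0, "z": 0.15, "wx": 0, "wy": 0, "wz": -0.127, "hand": 1}
    - {"x": 0, "y": 0, "z": 0.15, "wx": 0, "wy": 0, "wz": -0.127, "hand": 1}
    - {"x": 0, "y": 0, "z": 0.15, "wx": 0, "wy": 0, "wz": -0.127, "hand": 1}
    - {"x": 0, "y": 0, "z": 0.15, "wx": 0, "wy": 0, "wz": 0, "hand": 1}
    - {"x": 0, "y": 0, "z": 0.15, "wx": 0, "wy": 0, "wz": 0, "hand": 1}
    - {"x": 0, "y": 0, "z": 0.15, "wx": 0, "wy": 0, "wz": 0, "hand": 1}
    - {"x": 0, "y": 0, "z": 0.06, "wx": 0, "wy": 0, "wz": 0, "hand": 1}
    - {"x": 0, "y": 0, "z": 0.06, "wx": 0, "wy": 0, "wz": 0, "hand": 1}
    - {"x": 0, "y": 0, "z": 0.06, "wx": 0, "wy": 0, "wz": 0, "hand": 1}
    - {"x": 0, "y": 0, "z": 0.06, "wx": 0, "wy": 0, "wz": 0, "hand": 1}

```text
time: 3.48
tool_pos: [0.5549, 0.0029, 0.0158]
tool_rot: [0.001, 0.583, 0.812, 0.001]
contact_force: [0.6, -0.3, 0.4]
gripper_width: 0.999
grasp_force: 0.0
```

Request:
send_rows:
  rows:
    - {"x": 0, "y": 0, "z": 0, "wx": 0, "wy": 0, "wz": 0, "hand": -1}
    - {"x": 0, "y": 0, "z": 0, "wx": 0, "wy": 0, "wz": 0, "hand": -1}
    - {"x": 0, "y": 0, "z": 0, "wx": 0, "wy": 0, "wz": 0, "hand": -1}
    - {"x": 0, "y": 0, "z": 0, "wx": 0, "wy": 0, "wz": 0, "hand": -1}
    - {"x": 0, "y": 0, "z": 0, "wx": 0, "wy": 0, "wz": 0, "hand": -1}
    - {"x": 0, "y": 0, "z": 0, "wx": 0, "wy": 0, "wz": 0, "hand": -1}
    - {"x": 0, "y": 0, "z": 0, "wx": 0, "wy": 0, "wz": 0, "hand": -1}
    - {"x": 0, "y": 0, "z": 0, "wx": 0, "wy": 0, "wz": 0, "hand": -1}
    - {"x": 0, "y": 0, "z": 0, "wx": 0, "wy": 0, "wz": 0, "hand": -1}
    - {"x": 0, "y": 0, "z": 0, "wx": 0, "wy": 0, "wz": 0, "hand": -1}

```text
time: 4.32
tool_pos: [0.5549, 0.0029, 0.0166]
tool_rot: [0.001, 0.583, 0.813, 0.001]
contact_force: [-0.1, 0.1, 6.1]
gripper_width: 0.579
grasp_force: 62.6
```

```bash
python3 go.py .5535 .0031 .11 109  .599 .269 .11 109  .599 .269 .008 109
```

```text
t 4.32 tcp [0.5549 0.0029 0.0166] yaw 108.69 zaxis [ 0.0022 -0.0002 -1.    ] w 0.5789374878716422 gf 62.63352960348129 F [-0.0685  0.1027  6.1041] j6 -0.4552222537088467
total units xyz [ 0.0045 -0.0086 -0.623 ] mm 93.45764043495525 wz -0.006823010930545732
total units xyz [1.5819 0.8555 0.    ] mm 269.7648235037326 wz -0.006823010930545732
total units xyz [0.   0.   0.68] mm 102.00000000000001 wz -0.006823010930545732
```

Request:
send_rows:
  rows:
    - {"x": 0, "y": 0, "z": -0.207, "wx": 0, "wy": 0, "wz": 0, "hand": -1}
    - {"x": 0, "y": 0, "z": -0.207, "wx": 0, "wy": 0, "wz": 0, "hand": -1}
    - {"x": 0, "y": 0, "z": -0.207, "wx": 0, "wy": 0, "wz": 0, "hand": -1}
    - {"x": 0.226, "y": 0.122, "z": 0, "wx": 0, "wy": 0, "wz": 0, "hand": -1}
    - {"x": 0.226, "y": 0.122, "z": 0, "wx": 0, "wy": 0, "wz": 0, "hand": -1}
    - {"x": 0.226, "y": 0.122, "z": 0, "wx": 0, "wy": 0, "wz": 0, "hand": -1}
    - {"x": 0.226, "y": 0.122, "z": 0, "wx": 0, "wy": 0, "wz": 0, "hand": -1}
    - {"x": 0.226, "y": 0.122, "z": 0, "wx": 0, "wy": 0, "wz": 0, "hand": -1}
    - {"x": 0.226, "y": 0.122, "z": 0, "wx": 0, "wy": 0, "wz": 0, "hand": -1}
    - {"x": 0.226, "y": 0.122, "z": 0, "wx": 0, "wy": 0, "wz": 0, "hand": -1}

```text
time: 5.15
tool_pos: [0.5984, 0.2706, 0.1074]
tool_rot: [-0.0, 0.583, 0.813, -0.001]
contact_force: [1.1, -0.2, -0.3]
gripper_width: 0.58
grasp_force: 62.3
```

Request:
send_rows:
  rows:
    - {"x": 0, "y": 0, "z": 0.095, "wx": 0, "wy": 0, "wz": 0, "hand": -1}
    - {"x": 0, "y": 0, "z": 0.095, "wx": 0, "wy": 0, "wz": 0, "hand": -1}
    - {"x": 0, "y": 0, "z": 0.095, "wx": 0, "wy": 0, "wz": 0, "hand": -1}
    - {"x": 0, "y": 0, "z": 0.095, "wx": 0, "wy": 0, "wz": 0, "hand": -1}
    - {"x": 0, "y": 0, "z": 0.095, "wx": 0, "wy": 0, "wz": 0, "hand": -1}
    - {"x": 0, "y": 0, "z": 0.095, "wx": 0, "wy": 0, "wz": 0, "hand": -1}
    - {"x": 0, "y": 0, "z": 0.02, "wx": 0, "wy": 0, "wz": 0, "hand": -1}
    - {"x": 0, "y": 0, "z": 0.02, "wx": 0, "wy": 0, "wz": 0, "hand": -1}
    - {"x": 0, "y": 0, "z": 0.02, "wx": 0, "wy": 0, "wz": 0, "hand": -1}
    - {"x": 0, "y": 0, "z": 0, "wx": 0, "wy": 0, "wz": 0, "hand": -1}

```text
time: 5.98
tool_pos: [0.5995, 0.2688, 0.0141]
tool_rot: [0.0, 0.583, 0.812, 0.0]
contact_force: [-0.2, -0.1, -2.0]
gripper_width: 0.575
grasp_force: 62.4
```

```bash
python3 go.py .599 .269 .0105 109
```

```text
t 5.98 tcp [0.5995 0.2688 0.0141] yaw 108.68 zaxis [ 0.0005  0.0002 -1.    ] w 0.5750979502011654 gf 62.35700637102127 F [-0.1695 -0.1331 -1.9614] j6 -0.01775099883693833
total units xyz [ 0.0025 -0.0023  0.0239] mm 3.624841353659545 wz -0.0071120263697177204
```

Request:
send_rows:
  rows:
    - {"x": 0, "y": 0, "z": 0.012, "wx": 0, "wy": 0, "wz": 0, "hand": -1}
    - {"x": 0, "y": 0, "z": 0.012, "wx": 0, "wy": 0, "wz": 0, "hand": -1}
    - {"x": 0, "y": 0, "z": 0, "wx": 0, "wy": 0, "wz": 0, "hand": -1}
    - {"x": 0, "y": 0, "z": 0, "wx": 0, "wy": 0, "wz": 0, "hand": 1}
    - {"x": 0, "y": 0, "z": 0, "wx": 0, "wy": 0, "wz": 0, "hand": 1}
    - {"x": 0, "y": 0, "z": 0, "wx": 0, "wy": 0, "wz": 0, "hand": 1}
    - {"x": 0, "y": 0, "z": 0, "wx": 0, "wy": 0, "wz": 0, "hand": 1}
    - {"x": 0, "y": 0, "z": 0, "wx": 0, "wy": 0, "wz": 0, "hand": 1}
    - {"x": 0, "y": 0, "z": 0, "wx": 0, "wy": 0, "wz": 0, "hand": 1}
    - {"x": 0, "y": 0, "z": 0, "wx": 0, "wy": 0, "wz": 0, "hand": 1}

```text
time: 6.82
tool_pos: [0.5991, 0.2689, 0.0104]
tool_rot: [-0.0, 0.583, 0.813, 0.0]
contact_force: [0.2, -0.3, 0.2]
gripper_width: 1.003
grasp_force: 0.0
```

Request:
send_rows:
  rows:
    - {"x": 0, "y": 0, "z": -0.22, "wx": 0, "wy": 0, "wz": 0, "hand": 1}
    - {"x": 0, "y": 0, "z": -0.22, "wx": 0, "wy": 0, "wz": 0, "hand": 1}
    - {"x": 0, "y": 0, "z": -0.22, "wx": 0, "wy": 0, "wz": 0, "hand": 1}
    - {"x": -0.012, "y": -0.155, "z": 0, "wx": 0, "wy": 0, "wz": 0, "hand": 1}
    - {"x": -0.012, "y": -0.155, "z": 0, "wx": 0, "wy": 0, "wz": 0, "hand": 1}
    - {"x": -0.012, "y": -0.155, "z": 0, "wx": 0, "wy": 0, "wz": 0, "hand": 1}
    - {"x": -0.012, "y": -0.155, "z": 0, "wx": 0, "wy": 0, "wz": 0, "hand": 1}
    - {"x": -0.012, "y": -0.155, "z": 0, "wx": 0, "wy": 0, "wz": 0, "hand": 1}
    - {"x": -0.012, "y": -0.155, "z": 0, "wx": 0, "wy": 0, "wz": 0, "hand": 1}
    - {"x": -0.012, "y": -0.155, "z": 0, "wx": 0, "wy": 0, "wz": 0, "hand": 1}

```text
time: 7.65
tool_pos: [0.4479, 0.2043, 0.1093]
tool_rot: [-0.0, 0.583, 0.813, -0.0]
contact_force: [-0.2, 0.6, 1.1]
gripper_width: 1.0
grasp_force: 0.0
```

Request:
send_rows:
  rows:
    - {"x": 0, "y": 0, "z": 0, "wx": 0, "wy": 0, "wz": 0.153, "hand": 1}
    - {"x": 0, "y": 0, "z": 0, "wx": 0, "wy": 0, "wz": 0.153, "hand": 1}
    - {"x": 0, "y": 0, "z": 0, "wx": 0, "wy": 0, "wz": 0.153, "hand": 1}
    - {"x": 0, "y": 0, "z": 0, "wx": 0, "wy": 0, "wz": 0.153, "hand": 1}
    - {"x": 0, "y": 0, "z": 0, "wx": 0, "wy": 0, "wz": 0.153, "hand": 1}
    - {"x": 0, "y": 0, "z": 0, "wx": 0, "wy": 0, "wz": 0.153, "hand": 1}
    - {"x": 0, "y": 0, "z": 0, "wx": 0, "wy": 0, "wz": 0.153, "hand": 1}
    - {"x": 0, "y": 0, "z": 0, "wx": 0, "wy": 0, "wz": 0.153, "hand": 1}
    - {"x": 0, "y": 0, "z": 0, "wx": 0, "wy": 0, "wz": 0.153, "hand": 1}
    - {"x": 0, "y": 0, "z": 0, "wx": 0, "wy": 0, "wz": 0.153, "hand": 1}

```text
time: 8.48
tool_pos: [0.449, 0.2047, 0.1095]
tool_rot: [0.0, 0.941, 0.338, 0.0]
contact_force: [-0.7, 0.1, -0.2]
gripper_width: 0.999
grasp_force: 0.0
```

```bash
python3 go.py .449 .2047 .0165 40; python3 - <<'E'
from meas import *
t=grab_frame("top"); s=grab_frame("scene"); cv2.imwrite("pics/top2.png",t); cv2.imwrite("pics/scene2.png",s)
b=(240,158,282,198); print("disc top",circ(onz("top",hullpts((cv2.cvtColor(crop(t,b),cv2.COLOR_BGR2GRAY)<95).astype(np.uint8)*255,b),.01)))
b=(275,205,315,240); g=cv2.cvtColor(crop(s,b),cv2.COLOR_BGR2GRAY); m=(g<100).astype(np.uint8)*255
print("disc scene",circ(onz("scene",hullpts(m,b),.01)))
bc=(140,135,205,190)
nv=cmask(t,bc,(105,45,0),(135,255,255)); print("navy",*heel("top",nv,bc,.041))
cv2.imwrite("pics/v2.png",np.hstack([cv2.resize(t[100:240,140:290],(400,373)),cv2.resize(s[140:270,230:370],(400,373))]))
E
```

```text
t 8.48 tcp [0.449  0.2047 0.1095] yaw 39.51 zaxis [ 0.0002  0.0001 -1.    ] w 0.9991776524964913 gf 0.0 F [-0.7253  0.0779 -0.1953] j6 1.1581661898456166
total units xyz [-0.0002  0.0002  0.6197] mm 92.95826466245967 wz -0.010990297477327557
disc top (array([0.5564, 0.0063]), np.float64(0.04256902842323527))
disc scene (array([0.5542, 0.0106]), np.float64(0.042628993677971065))
navy [0.5943 0.2756] [0.0486 0.0511] 109.36404609680176 [-0.501   1.5596]
```

View pics/v2.png

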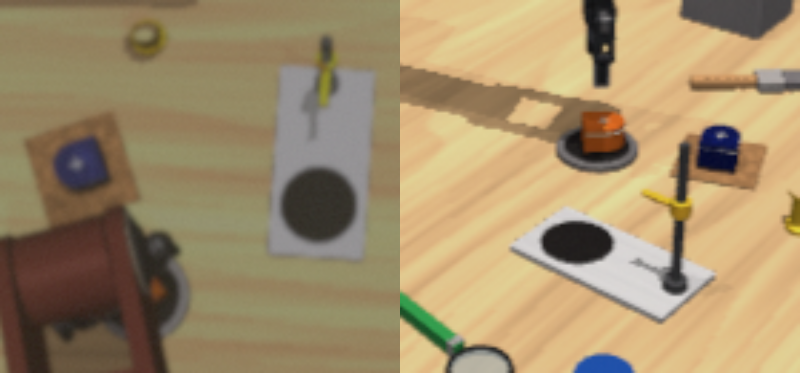

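The navy heel stands upright on the cork mat (top crop 80,163), and the disc on the stand is clear (318,205). Next I'll grip the orange heel.

Request:
send_rows:
  rows:
    - {"x": 0, "y": 0, "z": 0.1, "wx": 0, "wy": 0, "wz": -0.01, "hand": 1}
    - {"x": 0, "y": 0, "z": 0.1, "wx": 0, "wy": 0, "wz": 0, "hand": 1}
    - {"x": 0, "y": 0, "z": 0.1, "wx": 0, "wy": 0, "wz": 0, "hand": 1}
    - {"x": 0, "y": 0, "z": 0.1, "wx": 0, "wy": 0, "wz": 0, "hand": 1}
    - {"x": 0, "y": 0, "z": 0.1, "wx": 0, "wy": 0, "wz": 0, "hand": 1}
    - {"x": 0, "y": 0, "z": 0.03, "wx": 0, "wy": 0, "wz": 0, "hand": 1}
    - {"x": 0, "y": 0, "z": 0.03, "wx": 0, "wy": 0, "wz": 0, "hand": 1}
    - {"x": 0, "y": 0, "z": 0.03, "wx": 0, "wy": 0, "wz": 0, "hand": 1}
    - {"x": 0, "y": 0, "z": 0.03, "wx": 0, "wy": 0, "wz": 0, "hand": 1}
    - {"x": 0, "y": 0, "z": 0, "wx": 0, "wy": 0, "wz": 0, "hand": 1}

```text
time: 9.42
tool_pos: [0.4489, 0.2047, 0.0161]
tool_rot: [0.0, 0.939, 0.345, -0.0]
contact_force: [0.6, -0.2, 0.8]
gripper_width: 1.001
grasp_force: 0.0
```

Request:
send_rows:
  rows:
    - {"x": 0, "y": 0, "z": 0, "wx": 0, "wy": 0, "wz": 0, "hand": -1}
    - {"x": 0, "y": 0, "z": 0, "wx": 0, "wy": 0, "wz": 0, "hand": -1}
    - {"x": 0, "y": 0, "z": 0, "wx": 0, "wy": 0, "wz": 0, "hand": -1}
    - {"x": 0, "y": 0, "z": 0, "wx": 0, "wy": 0, "wz": 0, "hand": -1}
    - {"x": 0, "y": 0, "z": 0, "wx": 0, "wy": 0, "wz": 0, "hand": -1}
    - {"x": 0, "y": 0, "z": 0, "wx": 0, "wy": 0, "wz": 0, "hand": -1}
    - {"x": 0, "y": 0, "z": 0, "wx": 0, "wy": 0, "wz": 0, "hand": -1}
    - {"x": 0, "y": 0, "z": 0, "wx": 0, "wy": 0, "wz": 0, "hand": -1}
    - {"x": 0, "y": 0, "z": 0, "wx": 0, "wy": 0, "wz": 0, "hand": -1}
    - {"x": 0, "y": 0, "z": 0, "wx": 0, "wy": 0, "wz": 0, "hand": -1}

```text
time: 10.25
tool_pos: [0.4499, 0.205, 0.0172]
tool_rot: [0.0, 0.939, 0.345, 0.001]
contact_force: [0.1, 0.6, 6.6]
gripper_width: 0.573
grasp_force: 63.9
```

```bash
python3 go.py .449 .2047 .11 40 .5496 .0025 .11 40 .5496 .0025 .018 40
```

```text
t 10.25 tcp [0.4499 0.205  0.0172] yaw 40.3 zaxis [ 0.0017  0.0004 -1.    ] w 0.5725125862794371 gf 63.92309518530965 F [0.1017 0.5771 6.6082] j6 1.1443324813705604
total units xyz [-0.0056 -0.0022 -0.6184] mm 92.76051190721718 wz 0.006731031083221397
total units xyz [-0.3605  1.4618  0.    ] mm 225.8433085127828 wz 0.006731031083221397
total units xyz [0.     0.     0.6133] mm 92.0 wz 0.006731031083221397
```

Request:
send_rows:
  rows:
    - {"x": 0, "y": 0, "z": -0.206, "wx": 0, "wy": 0, "wz": 0, "hand": -1}
    - {"x": 0, "y": 0, "z": -0.206, "wx": 0, "wy": 0, "wz": 0, "hand": -1}
    - {"x": 0, "y": 0, "z": -0.206, "wx": 0, "wy": 0, "wz": 0, "hand": -1}
    - {"x": -0.0515, "y": 0.209, "z": 0, "wx": 0, "wy": 0, "wz": 0, "hand": -1}
    - {"x": -0.0515, "y": 0.209, "z": 0, "wx": 0, "wy": 0, "wz": 0, "hand": -1}
    - {"x": -0.0515, "y": 0.209, "z": 0, "wx": 0, "wy": 0, "wz": 0, "hand": -1}
    - {"x": -0.0515, "y": 0.209, "z": 0, "wx": 0, "wy": 0, "wz": 0, "hand": -1}
    - {"x": -0.0515, "y": 0.209, "z": 0, "wx": 0, "wy": 0, "wz": 0, "hand": -1}
    - {"x": -0.0515, "y": 0.209, "z": 0, "wx": 0, "wy": 0, "wz": 0, "hand": -1}
    - {"x": -0.0515, "y": 0.209, "z": 0, "wx": 0, "wy": 0, "wz": 0, "hand": -1}

```text
time: 11.08
tool_pos: [0.5492, 0.001, 0.1079]
tool_rot: [-0.001, 0.939, 0.344, -0.001]
contact_force: [1.0, 0.1, -0.5]
gripper_width: 0.576
grasp_force: 63.4
```

Request:
send_rows:
  rows:
    - {"x": 0, "y": 0, "z": 0.09, "wx": 0, "wy": 0, "wz": 0, "hand": -1}
    - {"x": 0, "y": 0, "z": 0.09, "wx": 0, "wy": 0, "wz": 0, "hand": -1}
    - {"x": 0, "y": 0, "z": 0.09, "wx": 0, "wy": 0, "wz": 0, "hand": -1}
    - {"x": 0, "y": 0, "z": 0.09, "wx": 0, "wy": 0, "wz": 0, "hand": -1}
    - {"x": 0, "y": 0, "z": 0.09, "wx": 0, "wy": 0, "wz": 0, "hand": -1}
    - {"x": 0, "y": 0, "z": 0.09, "wx": 0, "wy": 0, "wz": 0, "hand": -1}
    - {"x": 0, "y": 0, "z": 0.02, "wx": 0, "wy": 0, "wz": 0, "hand": -1}
    - {"x": 0, "y": 0, "z": 0.02, "wx": 0, "wy": 0, "wz": 0, "hand": -1}
    - {"x": 0, "y": 0, "z": 0, "wx": 0, "wy": 0, "wz": 0, "hand": -1}
    - {"x": 0, "y": 0, "z": 0, "wx": 0, "wy": 0, "wz": 0, "hand": -1}

```text
time: 11.92
tool_pos: [0.5499, 0.0028, 0.0224]
tool_rot: [0.0, 0.939, 0.345, 0.0]
contact_force: [-0.6, -0.0, -0.6]
gripper_width: 0.572
grasp_force: 63.4
```

```bash
python3 go.py .5496 .0025 .018 40
```

```text
t 11.92 tcp [0.5499 0.0028 0.0224] yaw 40.33 zaxis [ 0.0005 -0.     -1.    ] w 0.5724687465363886 gf 63.35367053747177 F [-0.6428 -0.0044 -0.5962] j6 0.736517517504684
total units xyz [-0.0027  0.0002  0.0291] mm 4.376944446838397 wz 0.0074250542039799765
```

Request:
send_rows:
  rows:
    - {"x": 0, "y": 0, "z": 0.016, "wx": 0, "wy": 0, "wz": 0, "hand": -1}
    - {"x": 0, "y": 0, "z": 0.016, "wx": 0, "wy": 0, "wz": 0, "hand": -1}
    - {"x": 0, "y": 0, "z": 0, "wx": 0, "wy": 0, "wz": 0, "hand": -1}
    - {"x": 0, "y": 0, "z": 0, "wx": 0, "wy": 0, "wz": 0, "hand": 1}
    - {"x": 0, "y": 0, "z": 0, "wx": 0, "wy": 0, "wz": 0, "hand": 1}
    - {"x": 0, "y": 0, "z": 0, "wx": 0, "wy": 0, "wz": 0, "hand": 1}
    - {"x": 0, "y": 0, "z": 0, "wx": 0, "wy": 0, "wz": 0, "hand": 1}
    - {"x": 0, "y": 0, "z": 0, "wx": 0, "wy": 0, "wz": 0, "hand": 1}
    - {"x": 0, "y": 0, "z": 0, "wx": 0, "wy": 0, "wz": 0, "hand": 1}
    - {"x": 0, "y": 0, "z": 0, "wx": 0, "wy": 0, "wz": 0, "hand": 1}

```text
time: 12.75
tool_pos: [0.5497, 0.0024, 0.0173]
tool_rot: [-0.0, 0.939, 0.344, 0.0]
contact_force: [-0.3, 0.5, -0.2]
gripper_width: 1.003
grasp_force: 0.0
```

Request:
send_rows:
  rows:
    - {"x": 0, "y": 0, "z": -0.207, "wx": 0, "wy": 0, "wz": 0, "hand": 1}
    - {"x": 0, "y": 0, "z": -0.207, "wx": 0, "wy": 0, "wz": 0, "hand": 1}
    - {"x": 0, "y": 0, "z": -0.207, "wx": 0, "wy": 0, "wz": 0, "hand": 1}
    - {"x": 0.2, "y": -0.163, "z": 0, "wx": 0, "wy": 0, "wz": 0, "hand": 1}
    - {"x": 0.2, "y": -0.163, "z": 0, "wx": 0, "wy": 0, "wz": 0, "hand": 1}
    - {"x": 0.2, "y": -0.163, "z": 0, "wx": 0, "wy": 0, "wz": 0, "hand": 1}
    - {"x": 0.2, "y": -0.163, "z": 0, "wx": 0, "wy": 0, "wz": 0, "hand": 1}
    - {"x": 0.2, "y": -0.163, "z": 0, "wx": 0, "wy": 0, "wz": 0, "hand": 1}
    - {"x": 0.2, "y": -0.163, "z": 0, "wx": 0, "wy": 0, "wz": 0, "hand": 1}
    - {"x": 0.2, "y": -0.163, "z": 0, "wx": 0, "wy": 0, "wz": 0, "hand": 1}

```text
time: 13.58
tool_pos: [0.5992, 0.2707, 0.1104]
tool_rot: [0.0, 0.939, 0.345, 0.0]
contact_force: [0.8, -0.7, -0.5]
gripper_width: 1.001
grasp_force: 0.0
```

Request:
send_rows:
  rows:
    - {"x": 0, "y": 0, "z": 0, "wx": 0, "wy": 0, "wz": -0.152, "hand": 1}
    - {"x": 0, "y": 0, "z": 0, "wx": 0, "wy": 0, "wz": -0.152, "hand": 1}
    - {"x": 0, "y": 0, "z": 0, "wx": 0, "wy": 0, "wz": -0.152, "hand": 1}
    - {"x": 0, "y": 0, "z": 0, "wx": 0, "wy": 0, "wz": -0.152, "hand": 1}
    - {"x": 0, "y": 0, "z": 0, "wx": 0, "wy": 0, "wz": -0.152, "hand": 1}
    - {"x": 0, "y": 0, "z": 0, "wx": 0, "wy": 0, "wz": -0.152, "hand": 1}
    - {"x": 0, "y": 0, "z": 0, "wx": 0, "wy": 0, "wz": -0.152, "hand": 1}
    - {"x": 0, "y": 0, "z": 0, "wx": 0, "wy": 0, "wz": -0.152, "hand": 1}
    - {"x": 0, "y": 0, "z": 0, "wx": 0, "wy": 0, "wz": -0.152, "hand": 1}
    - {"x": 0, "y": 0, "z": 0, "wx": 0, "wy": 0, "wz": -0.152, "hand": 1}

```text
time: 14.42
tool_pos: [0.5991, 0.2688, 0.1102]
tool_rot: [-0.0, 0.58, 0.814, -0.0]
contact_force: [0.2, -0.2, -0.4]
gripper_width: 0.999
grasp_force: 0.0
```

```bash
python3 go.py .5991 .2689 .0095 108.7; cat > chk.py <<'E'
from meas import *
import sys
def cross(n,im,box,cm,z):   # white cross: low-saturation blob inside heel hull
    hull=np.zeros(cm.shape,np.uint8); cv2.fillConvexPoly(hull,cv2.convexHull(big(cm)),255); hull=cv2.erode(hull,np.ones((15,15)))
    m=hull&~cm; return pix(cen(m),box)[0],onz(n,pix(cen(m),box),z)[0][:2]
E
python3 - <<'E'
from chk import *
t=grab_frame("top"); s=grab_frame("scene"); cv2.imwrite("pics/top3.png",t); cv2.imwrite("pics/scene3.png",s)
b=(240,158,282,198); om=cmask(t,b,(5,110,80),(25,255,255))
print("orange top",*heel("top",om,b,.048)," cross",cross("top",t,b,om,.048))
dk=((cv2.cvtColor(crop(t,b),cv2.COLOR_BGR2GRAY)<95).astype(np.uint8)*255)|om
print("disc top",circ(onz("top",hullpts(dk,b),.01)))
# pad empty
b=(172,190,215,232); h=cv2.cvtColor(crop(t,b),cv2.COLOR_BGR2HSV); print("pad top",circ(onz("top",hullpts((h[...,1]<55).astype(np.uint8)*255,b),.01)))
b=(275,170,320,205); g=cv2.cvtColor(crop(s,b),cv2.COLOR_BGR2HSV); m=((g[...,2]<125)&(g[...,1]<120)).astype(np.uint8)*255; print("pad scene",circ(onz("scene",hullpts(m,b),.01)))
cv2.imwrite("pics/v3.png",np.hstack([cv2.resize(t[150:240,165:285],(400,300),interpolation=2),cv2.resize(s[165:255,260:380],(400,300),interpolation=2)]))
E
```

```text
t 14.42 tcp [0.5991 0.2688 0.1102] yaw 109.04 zaxis [-0.0003 -0.0001 -1.    ] w 0.9988346832155254 gf 0.0 F [ 0.2284 -0.1835 -0.3823] j6 -0.023804751009045565
total units xyz [0.0008 0.0004 0.6716] mm 100.734037959725 wz 0.007491405959190918
orange top [0.5558 0.0095] [0.0607 0.0567] 40.768638610839844 [1.5373 1.4527]  cross (array([257.73  , 174.2217]), array([0.5577, 0.0097]))
disc top (array([0.5563, 0.0062]), np.float64(0.04221641529035899))
pad top (array([0.451 , 0.2054]), np.float64(0.05431253438052517))
pad scene (array([0.4533, 0.2069]), np.float64(0.05872949425371976))
```

View pics/v3.png

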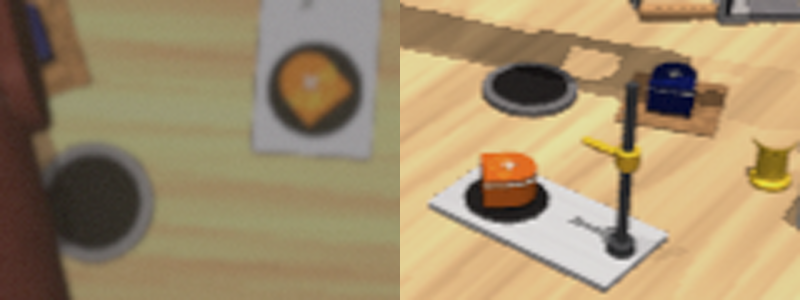

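```bash
python3 - <<'E'
from chk import *
s=cv2.imread("pics/scene3.png"); b=(280,205,307,230)
h=cv2.cvtColor(crop(s,b),cv2.COLOR_BGR2HSV); m=((h[...,1]<110)&(h[...,2]>150)).astype(np.uint8)*255; m[:, :int(8*K)]=0; m[:,int(20*K):]=0; m[int(13.5*K):]=0
n,l,st,ce=cv2.connectedComponentsWithStats(m); print(st.tolist(),[pix(c,b)[0] for c in ce])
for u in ([293,214.8],): print(onz("scene",[u],.048), tri(u,[257.73,174.22]))
# disc front hull in the scene (occluded part excluded): points of lower boundary only
s2=cv2.imread("pics/scene2.png"); bb=(275,205,315,240); g=cv2.cvtColor(crop(s2,bb),cv2.COLOR_BGR2GRAY)
dk=(g<100).astype(np.uint8)*255; print("disc",circ(onz("scene",hullpts(dk,bb),.01)))
c,r=circ(onz("scene",hullpts(dk,bb),.01)); c2=np.array([.5563,.0062]); print("tri disc",tri(proj("scene",[[*c,.01]])[0],proj("top",[[*c2,.01]])[0]))
E
```

```text
[[0, 0, 108, 100, 9696], [32, 0, 48, 29, 1058], [47, 35, 9, 7, 46]] [array([292.9252, 218.0741]), array([293.7146, 207.2821]), array([292.337 , 214.1033])]
[[0.5582 0.0124 0.048 ]] [0.5583 0.0104 0.049 ]
disc (array([0.5542, 0.0106]), np.float64(0.042628993677971065))
tri disc [0.5563 0.0065 0.0131]
```

```bash
python3 - <<'E'
from chk import *
t=cv2.imread("pics/top2.png"); b=(140,135,205,190); nv=cmask(t,b,(105,45,0),(135,255,255)); print(cross("top",t,b,nv,.041))
s=cv2.imread("pics/scene2.png"); b=(335,170,380,215)
h=cv2.cvtColor(crop(s,b),cv2.COLOR_BGR2HSV); m=((h[...,0]>100)&(h[...,0]<135)&(h[...,1]>90)).astype(np.uint8)*255
c=big(m); x,y,w,hh=cv2.boundingRect(c); print("navy scene bbox",pix([x,y],b),pix([x+w,y+hh],b))
k=np.zeros_like(m); cv2.fillConvexPoly(k,cv2.convexHull(c),255); w_=k&((h[...,1]<140).astype(np.uint8)*255)&((h[...,2]>90).astype(np.uint8)*255)
n,l,st,ce=cv2.connectedComponentsWithStats(w_); print([(st[i,4],pix(ce[i],b)[0],onz("scene",pix(ce[i],b),.041)[0]) for i in range(1,n) if st[i,4]>10])
E
```

```text
(array([168.1333, 161.1475]), array([0.5949, 0.2789]))
navy scene bbox [[334.625 183.875]] [[348.125 199.125]]
[(np.int32(179), array([342.0203, 186.5468]), array([0.5935, 0.2849, 0.041 ])), (np.int32(17), array([347.7279, 188.5809]), array([0.6179, 0.2843, 0.041 ]))]
```

Request:
send_rows:
  rows:
    - {"x": 0, "y": 0, "z": 0.1, "wx": 0, "wy": 0, "wz": 0.007, "hand": 1}
    - {"x": 0, "y": 0, "z": 0.1, "wx": 0, "wy": 0, "wz": 0, "hand": 1}
    - {"x": 0, "y": 0, "z": 0.1, "wx": 0, "wy": 0, "wz": 0, "hand": 1}
    - {"x": 0, "y": 0, "z": 0.1, "wx": 0, "wy": 0, "wz": 0, "hand": 1}
    - {"x": 0, "y": 0, "z": 0.1, "wx": 0, "wy": 0, "wz": 0, "hand": 1}
    - {"x": 0, "y": 0, "z": 0.1, "wx": 0, "wy": 0, "wz": 0, "hand": 1}
    - {"x": 0, "y": 0, "z": 0.034, "wx": 0, "wy": 0, "wz": 0, "hand": 1}
    - {"x": 0, "y": 0, "z": 0.034, "wx": 0, "wy": 0, "wz": 0, "hand": 1}
    - {"x": 0, "y": 0, "z": 0, "wx": 0, "wy": 0, "wz": 0, "hand": 1}
    - {"x": 0, "y": 0, "z": 0, "wx": 0, "wy": 0, "wz": 0, "hand": -1}

```text
time: 15.35
tool_pos: [0.5996, 0.2689, 0.0105]
tool_rot: [0.0, 0.585, 0.811, 0.0]
contact_force: [-0.4, 0.5, 0.1]
gripper_width: 0.886
grasp_force: 0.0
```

Request:
send_rows:
  rows:
    - {"x": 0, "y": 0, "z": 0, "wx": 0, "wy": 0, "wz": 0, "hand": -1}
    - {"x": 0, "y": 0, "z": 0, "wx": 0, "wy": 0, "wz": 0, "hand": -1}
    - {"x": 0, "y": 0, "z": 0, "wx": 0, "wy": 0, "wz": 0, "hand": -1}
    - {"x": 0, "y": 0, "z": 0, "wx": 0, "wy": 0, "wz": 0, "hand": -1}
    - {"x": 0, "y": 0, "z": 0, "wx": 0, "wy": 0, "wz": 0, "hand": -1}
    - {"x": 0, "y": 0, "z": 0, "wx": 0, "wy": 0, "wz": 0, "hand": -1}
    - {"x": 0, "y": 0, "z": 0, "wx": 0, "wy": 0, "wz": 0, "hand": -1}
    - {"x": 0, "y": 0, "z": 0, "wx": 0, "wy": 0, "wz": 0, "hand": -1}
    - {"x": 0, "y": 0, "z": 0, "wx": 0, "wy": 0, "wz": 0, "hand": -1}
    - {"x": 0, "y": 0, "z": 0, "wx": 0, "wy": 0, "wz": 0, "hand": -1}

```text
time: 16.18
tool_pos: [0.6004, 0.2692, 0.0119]
tool_rot: [0.001, 0.585, 0.811, 0.001]
contact_force: [0.7, -0.1, 6.3]
gripper_width: 0.576
grasp_force: 63.0
```

```bash
python3 go.py .599 .269 .11 108.7
```

```text
t 16.18 tcp [0.6004 0.2692 0.0119] yaw 108.38 zaxis [ 0.0027  0.0009 -1.    ] w 0.5761176782985119 gf 63.01741182804108 F [ 0.7073 -0.0823  6.3197] j6 -0.01241623411394547
total units xyz [ 0.0018 -0.0093 -0.6541] mm 98.1238929474558 wz -0.007058629418322147
```

Request:
send_rows:
  rows:
    - {"x": 0, "y": 0, "z": -0.218, "wx": 0, "wy": 0, "wz": 0, "hand": -1}
    - {"x": 0, "y": 0, "z": -0.218, "wx": 0, "wy": 0, "wz": 0, "hand": -1}
    - {"x": 0, "y": 0, "z": -0.218, "wx": 0, "wy": 0, "wz": 0, "hand": -1}
    - {"x": -0.0233, "y": -0.1525, "z": 0, "wx": 0, "wy": 0, "wz": 0, "hand": -1}
    - {"x": -0.0233, "y": -0.1525, "z": 0, "wx": 0, "wy": 0, "wz": 0, "hand": -1}
    - {"x": -0.0233, "y": -0.1525, "z": 0, "wx": 0, "wy": 0, "wz": 0, "hand": -1}
    - {"x": -0.0233, "y": -0.1525, "z": 0, "wx": 0, "wy": 0, "wz": 0, "hand": -1}
    - {"x": -0.0233, "y": -0.1525, "z": 0, "wx": 0, "wy": 0, "wz": 0, "hand": -1}
    - {"x": -0.0233, "y": -0.1525, "z": 0, "wx": 0, "wy": 0, "wz": 0, "hand": -1}
    - {"x": -0.0233, "y": -0.1525, "z": 0, "wx": 0, "wy": 0, "wz": 0, "hand": -1}

```text
time: 17.02
tool_pos: [0.4532, 0.1944, 0.1074]
tool_rot: [-0.0, 0.585, 0.811, -0.001]
contact_force: [-0.2, -0.4, -0.0]
gripper_width: 0.58
grasp_force: 62.6
```

Request:
send_rows:
  rows:
    - {"x": 0, "y": 0, "z": 0.09, "wx": 0, "wy": 0, "wz": 0, "hand": -1}
    - {"x": 0, "y": 0, "z": 0.09, "wx": 0, "wy": 0, "wz": 0, "hand": -1}
    - {"x": 0, "y": 0, "z": 0.09, "wx": 0, "wy": 0, "wz": 0, "hand": -1}
    - {"x": 0, "y": 0, "z": 0.09, "wx": 0, "wy": 0, "wz": 0, "hand": -1}
    - {"x": 0, "y": 0, "z": 0.09, "wx": 0, "wy": 0, "wz": 0, "hand": -1}
    - {"x": 0, "y": 0, "z": 0.09, "wx": 0, "wy": 0, "wz": 0, "hand": -1}
    - {"x": 0, "y": 0, "z": 0.02, "wx": 0, "wy": 0, "wz": 0, "hand": -1}
    - {"x": 0, "y": 0, "z": 0.02, "wx": 0, "wy": 0, "wz": 0, "hand": -1}
    - {"x": 0, "y": 0, "z": 0, "wx": 0, "wy": 0, "wz": 0, "hand": -1}
    - {"x": 0, "y": 0, "z": 0, "wx": 0, "wy": 0, "wz": 0, "hand": -1}

```text
time: 17.85
tool_pos: [0.4553, 0.1952, 0.0218]
tool_rot: [0.0, 0.585, 0.811, 0.0]
contact_force: [0.0, 0.8, 0.4]
gripper_width: 0.58
grasp_force: 62.6
```

```bash
python3 go.py .4558 .1955 .0175 108.7
```

```text
t 17.85 tcp [0.4553 0.1952 0.0218] yaw 108.39 zaxis [ 0.0007  0.0002 -1.    ] w 0.5796791361865725 gf 62.62391120195389 F [0.0398 0.8318 0.4083] j6 -0.06627932662319609
total units xyz [0.001  0.0039 0.029 ] mm 4.386288788189637 wz -0.006960099514738103
```

Request:
send_rows:
  rows:
    - {"x": 0, "y": 0.002, "z": 0.016, "wx": 0, "wy": 0, "wz": 0, "hand": -1}
    - {"x": 0, "y": 0.002, "z": 0.016, "wx": 0, "wy": 0, "wz": 0, "hand": -1}
    - {"x": 0, "y": 0, "z": 0, "wx": 0, "wy": 0, "wz": 0, "hand": -1}
    - {"x": 0, "y": 0, "z": 0, "wx": 0, "wy": 0, "wz": 0, "hand": 1}
    - {"x": 0, "y": 0, "z": 0, "wx": 0, "wy": 0, "wz": 0, "hand": 1}
    - {"x": 0, "y": 0, "z": 0, "wx": 0, "wy": 0, "wz": 0, "hand": 1}
    - {"x": 0, "y": 0, "z": 0, "wx": 0, "wy": 0, "wz": 0, "hand": 1}
    - {"x": 0, "y": 0, "z": 0, "wx": 0, "wy": 0, "wz": 0, "hand": 1}
    - {"x": 0, "y": 0, "z": 0, "wx": 0, "wy": 0, "wz": 0, "hand": 1}
    - {"x": 0, "y": 0, "z": 0, "wx": 0, "wy": 0, "wz": 0, "hand": 1}

```text
time: 18.68
tool_pos: [0.4554, 0.1952, 0.0164]
tool_rot: [-0.0, 0.585, 0.811, -0.0]
contact_force: [-0.7, 0.5, 0.4]
gripper_width: 1.0
grasp_force: 0.0
```

Request:
send_rows:
  rows:
    - {"x": 0, "y": 0, "z": -0.22, "wx": 0, "wy": 0, "wz": 0, "hand": 1}
    - {"x": 0, "y": 0, "z": -0.22, "wx": 0, "wy": 0, "wz": 0, "hand": 1}
    - {"x": 0, "y": 0, "z": -0.22, "wx": 0, "wy": 0, "wz": 0, "hand": 1}
    - {"x": -0.25, "y": -0.045, "z": 0, "wx": 0, "wy": 0, "wz": 0, "hand": 1}
    - {"x": -0.25, "y": -0.045, "z": 0, "wx": 0, "wy": 0, "wz": 0, "hand": 1}
    - {"x": -0.25, "y": -0.045, "z": 0, "wx": 0, "wy": 0, "wz": 0, "hand": 1}
    - {"x": -0.25, "y": -0.045, "z": 0, "wx": 0, "wy": 0, "wz": 0, "hand": 1}
    - {"x": -0.25, "y": -0.045, "z": 0, "wx": 0, "wy": 0, "wz": 0, "hand": 1}
    - {"x": -0.25, "y": -0.045, "z": 0, "wx": 0, "wy": 0, "wz": 0, "hand": 1}
    - {"x": -0.25, "y": -0.045, "z": 0, "wx": 0, "wy": 0, "wz": 0, "hand": 1}

```text
time: 19.52
tool_pos: [0.4933, -0.0706, 0.1156]
tool_rot: [0.0, 0.585, 0.811, 0.0]
contact_force: [1.5, -0.8, 0.3]
gripper_width: 1.004
grasp_force: 0.0
```

Request:
send_rows:
  rows:
    - {"x": -0.25, "y": -0.045, "z": 0, "wx": 0, "wy": 0, "wz": 0, "hand": 1}
    - {"x": -0.25, "y": -0.045, "z": 0, "wx": 0, "wy": 0, "wz": 0, "hand": 1}
    - {"x": -0.25, "y": -0.045, "z": 0, "wx": 0, "wy": 0, "wz": 0, "hand": 1}
    - {"x": -0.25, "y": -0.045, "z": 0, "wx": 0, "wy": 0, "wz": 0, "hand": 1}
    - {"x": 0, "y": 0, "z": 0, "wx": 0, "wy": 0, "wz": -0.15, "hand": 1}
    - {"x": 0, "y": 0, "z": 0, "wx": 0, "wy": 0, "wz": -0.15, "hand": 1}
    - {"x": 0, "y": 0, "z": 0, "wx": 0, "wy": 0, "wz": -0.15, "hand": 1}
    - {"x": 0, "y": 0, "z": 0, "wx": 0, "wy": 0, "wz": -0.15, "hand": 1}
    - {"x": 0, "y": 0, "z": 0, "wx": 0, "wy": 0, "wz": -0.15, "hand": 1}
    - {"x": 0, "y": 0, "z": 0, "wx": 0, "wy": 0, "wz": -0.15, "hand": 1}

```text
time: 20.35
tool_pos: [0.515, -0.2197, 0.1153]
tool_rot: [-0.0, 0.266, 0.964, 0.0]
contact_force: [0.4, -0.3, -0.8]
gripper_width: 0.997
grasp_force: 0.0
```

```bash
python3 go.py .5161 -.2207 .004 167.2; python3 - <<'E'
from chk import *
t=grab_frame("top"); s=grab_frame("scene"); cv2.imwrite("pics/top4.png",t); cv2.imwrite("pics/scene4.png",s)
b=(172,190,215,232); nv=cmask(t,b,(105,45,0),(135,255,255)); print("navy top",*heel("top",nv,b,.048),cross("top",t,b,nv,.048)); print("pad top .451 .2054")
b=(285,165,315,205); h=cv2.cvtColor(crop(s,b),cv2.COLOR_BGR2HSV); m=((h[...,0]>100)&(h[...,0]<135)&(h[...,1]>90)).astype(np.uint8)*255
c=big(m);k=np.zeros_like(m); cv2.fillConvexPoly(k,cv2.convexHull(c),255); w_=k&((h[...,1]<140).astype(np.uint8)*255)&((h[...,2]>90).astype(np.uint8)*255)
n,l,st,ce=cv2.connectedComponentsWithStats(w_); print([(st[i,4],pix(ce[i],b)[0],onz("scene",pix(ce[i],b),.048)[0]) for i in range(1,n) if st[i,4]>10])
cv2.imwrite("pics/v4.png",np.hstack([cv2.resize(t[130:250,165:365],(500,300),interpolation=2),cv2.resize(s[160:280,225:345],(300,300),interpolation=2)]))
E
```

```text
t 20.35 tcp [ 0.515  -0.2197  0.1153] yaw 149.21 zaxis [-0.0003  0.0002 -1.    ] w 0.9968373931335188 gf 0.0 F [ 0.413  -0.2608 -0.7794] j6 -1.5694790747453664
total units xyz [-0.0098 -0.002   0.7418] mm 111.27525609988717 wz -0.3998799263275051
navy top [0.4528 0.2046] [0.0532 0.0566] 111.3784294128418 [-0.7919  2.1655] (array([190.6651, 208.5374]), array([0.4533, 0.2058]))
pad top .451 .2054
[(np.int32(11), array([299.375, 178.625]), array([0.4384, 0.2306, 0.048 ])), (np.int32(13), array([293.3173, 181.3365]), array([0.4314, 0.1999, 0.048 ])), (np.int32(186), array([299.2231, 181.5739]), array([0.4505, 0.2115, 0.048 ])), (np.int32(18), array([305.3611, 184.1806]), array([0.4799, 0.2088, 0.048 ])), (np.int32(26), array([292.0096, 185.9038]), array([0.4467, 0.1689, 0.048 ])), (np.int32(11), array([295.9659, 186.8977]), array([0.4627, 0.1715, 0.048 ])), (np.int32(19), array([299.375 , 186.9013]), array([0.4729, 0.179 , 0.048 ]))]
```

View pics/v4.png

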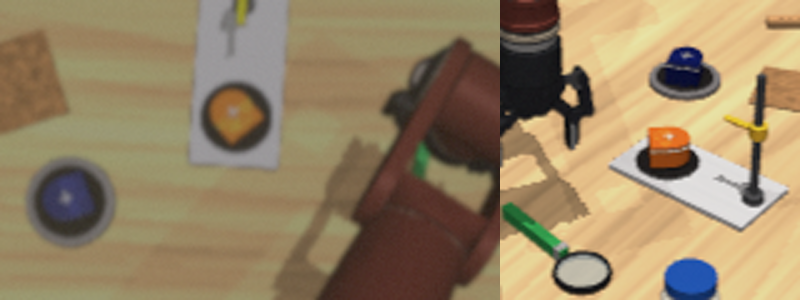

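Both heels stand upright at their places. The navy heel is about 2 mm off the pad's middle and the orange heel about 3 mm off the disc's. Now the loupe.

Request:
send_rows:
  rows:
    - {"x": 0, "y": 0, "z": 0.11, "wx": 0, "wy": 0, "wz": -0.1, "hand": 1}
    - {"x": 0, "y": 0, "z": 0.11, "wx": 0, "wy": 0, "wz": -0.1, "hand": 1}
    - {"x": 0, "y": 0, "z": 0.11, "wx": 0, "wy": 0, "wz": -0.1, "hand": 1}
    - {"x": 0, "y": 0, "z": 0.11, "wx": 0, "wy": 0, "wz": -0.1, "hand": 1}
    - {"x": -0.01, "y": 0, "z": 0.11, "wx": 0, "wy": 0, "wz": 0, "hand": 1}
    - {"x": 0, "y": 0, "z": 0.11, "wx": 0, "wy": 0, "wz": 0, "hand": 1}
    - {"x": 0, "y": 0, "z": 0.03, "wx": 0, "wy": 0, "wz": 0, "hand": 1}
    - {"x": 0, "y": 0, "z": 0.03, "wx": 0, "wy": 0, "wz": 0, "hand": 1}
    - {"x": 0, "y": 0, "z": 0.02, "wx": 0, "wy": 0, "wz": 0, "hand": 1}
    - {"x": 0, "y": 0, "z": 0, "wx": 0, "wy": 0, "wz": 0, "hand": 1}

```text
time: 21.28
tool_pos: [0.5168, -0.2201, 0.0047]
tool_rot: [0.0, 0.115, 0.993, -0.0]
contact_force: [-0.1, -0.1, -0.2]
gripper_width: 0.999
grasp_force: 0.0
```

```bash
python3 go.py .5161 -.2207 .003 167.2; python3 - <<'E'
from chk import *
s=grab_frame("scene"); cv2.imwrite("pics/v5.png",cv2.resize(s[205:295,190:310],(800,600),interpolation=2))
E
```

```text
t 21.28 tcp [ 0.5168 -0.2201  0.0047] yaw 166.83 zaxis [ 0.0003 -0.0001 -1.    ] w 0.9994682776731751 gf 0.0 F [-0.0732 -0.0829 -0.1861] j6 -1.8761264911426259
total units xyz [ 0.0033 -0.0051  0.0113] mm 1.9282260097503312 wz -0.008120818571470383
```

View pics/v5.png

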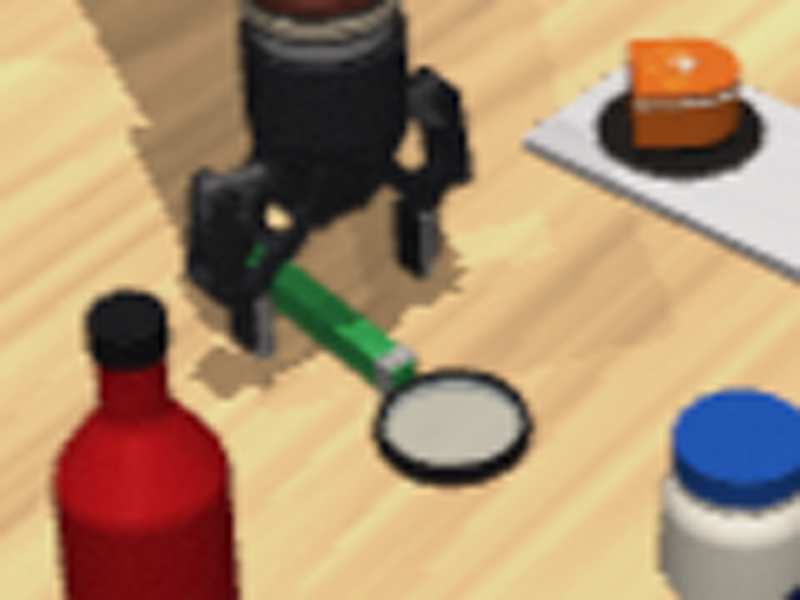

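The open fingers straddle the green handle, at (250,330) and (420,260) in the crop, with nothing else between them. I'll close the gripper.

Request:
send_rows:
  rows:
    - {"x": 0, "y": 0, "z": 0.01, "wx": 0, "wy": 0, "wz": -0.008, "hand": -0.4}
    - {"x": 0, "y": 0, "z": 0, "wx": 0, "wy": 0, "wz": 0, "hand": -0.4}
    - {"x": 0, "y": 0, "z": 0, "wx": 0, "wy": 0, "wz": 0, "hand": -0.4}
    - {"x": 0, "y": 0, "z": 0, "wx": 0, "wy": 0, "wz": 0, "hand": -0.4}
    - {"x": 0, "y": 0, "z": 0, "wx": 0, "wy": 0, "wz": 0, "hand": -0.4}
    - {"x": 0, "y": 0, "z": 0, "wx": 0, "wy": 0, "wz": 0, "hand": -0.4}
    - {"x": 0, "y": 0, "z": 0, "wx": 0, "wy": 0, "wz": 0, "hand": -0.4}
    - {"x": 0, "y": 0, "z": 0, "wx": 0, "wy": 0, "wz": 0, "hand": -0.4}
    - {"x": 0, "y": 0, "z": 0, "wx": 0, "wy": 0, "wz": 0, "hand": -0.4}
    - {"x": 0, "y": 0, "z": 0, "wx": 0, "wy": 0, "wz": 0, "hand": -0.4}

```text
time: 22.17
tool_pos: [0.5166, -0.22, 0.003]
tool_rot: [-0.0, 0.111, 0.994, 0.0]
contact_force: [0.4, -0.1, -0.6]
gripper_width: 0.299
grasp_force: 0.0
```

Request:
send_rows:
  rows:
    - {"x": 0, "y": 0, "z": 0, "wx": 0, "wy": 0, "wz": 0, "hand": -1}
    - {"x": 0, "y": 0, "z": 0, "wx": 0, "wy": 0, "wz": 0, "hand": -1}
    - {"x": 0, "y": 0, "z": 0, "wx": 0, "wy": 0, "wz": 0, "hand": -1}
    - {"x": 0, "y": 0, "z": 0, "wx": 0, "wy": 0, "wz": 0, "hand": -1}
    - {"x": 0, "y": 0, "z": 0, "wx": 0, "wy": 0, "wz": 0, "hand": -1}
    - {"x": 0, "y": 0, "z": 0, "wx": 0, "wy": 0, "wz": 0, "hand": -1}
    - {"x": 0, "y": 0, "z": 0, "wx": 0, "wy": 0, "wz": 0, "hand": -1}
    - {"x": 0, "y": 0, "z": 0, "wx": 0, "wy": 0, "wz": 0, "hand": -1}
    - {"x": 0, "y": 0, "z": 0, "wx": 0, "wy": 0, "wz": 0, "hand": -1}
    - {"x": 0, "y": 0, "z": 0, "wx": 0, "wy": 0, "wz": 0, "hand": -1}

```text
time: 23.0
tool_pos: [0.5168, -0.2201, 0.0033]
tool_rot: [0.0, 0.111, 0.994, -0.0]
contact_force: [0.3, -0.8, 3.1]
gripper_width: 0.171
grasp_force: 61.7
```

```bash
python3 go.py .516 -.2207 .12 167.2; python3 - <<'E'
from h import *
np.set_printoptions(precision=4,suppress=True)
# tip of the pointer: farthest yellow pixel toward the disc in both views
t=cv2.imread("pics/top4.png"); s=cv2.imread("pics/scene3.png")
import meas
from meas import *
b=(245,110,282,150); m=cmask(t,b,(22,110,60),(38,255,255)); P=outline(m,b); print("top yellow rows",P[:,1].min(),P[:,1].max(),"at",P[P[:,1]>P[:,1].max()-.6].mean(0))
b=(308,195,340,225); m2=cmask(s,b,(18,130,90),(35,255,255)); Q=outline(m2,b); print("scene yellow tip",Q[Q[:,0]<Q[:,0].min()+.6].mean(0),Q.min(0),Q.max(0))
T=P[P[:,1]>P[:,1].max()-.6].mean(0); S=Q[Q[:,0]<Q[:,0].min()+.6].mean(0)
print("tip",tri(S,T),[proj("scene",[[.5563+.09*.997,.0075-.007,z]]) for z in (.11,.12,.13)])
E
```

```text
t 23.0 tcp [ 0.5168 -0.2201  0.0033] yaw 167.24 zaxis [ 0.0005 -0.0003 -1.    ] w 0.1707292081454869 gf 61.701836585998535 F [ 0.2863 -0.7918  3.1076] j6 -1.883250219299107
total units xyz [ 0.0045 -0.0051 -0.7783] mm 116.74373799920669 wz 0.0009994443355259995
top yellow rows 118.375 138.875 at [260.75   138.6562]
scene yellow tip [314.3472 206.625 ] [314.125 205.375] [331.875 216.375]
tip [0.6477 0.001  0.1216] [array([[314.0292, 209.5161]]), array([[314.1676, 206.8931]]), array([[314.3071, 204.2514]])]
```

Request:
send_rows:
  rows:
    - {"x": 0, "y": 0, "z": -0.05, "wx": 0, "wy": 0, "wz": 0, "hand": -1}
    - {"x": 0, "y": 0, "z": -0.1, "wx": 0, "wy": 0, "wz": 0, "hand": -1}
    - {"x": 0, "y": 0, "z": -0.13, "wx": 0, "wy": 0, "wz": 0, "hand": -1}
    - {"x": 0, "y": 0, "z": -0.13, "wx": 0, "wy": 0, "wz": 0, "hand": -1}
    - {"x": 0, "y": 0, "z": -0.13, "wx": 0, "wy": 0, "wz": 0, "hand": -1}
    - {"x": 0, "y": 0, "z": -0.13, "wx": 0, "wy": 0, "wz": 0, "hand": -1}
    - {"x": 0, "y": 0, "z": -0.074, "wx": 0, "wy": 0, "wz": 0, "hand": -1}
    - {"x": 0, "y": 0, "z": -0.03, "wx": 0, "wy": 0, "wz": 0, "hand": -1}
    - {"x": 0, "y": 0, "z": 0, "wx": 0, "wy": 0, "wz": 0, "hand": -1}
    - {"x": 0, "y": 0, "z": 0, "wx": 0, "wy": 0, "wz": 0, "hand": -1}

```text
time: 23.83
tool_pos: [0.516, -0.2196, 0.118]
tool_rot: [-0.001, 0.111, 0.994, 0.0]
contact_force: [-0.3, -0.6, -1.4]
gripper_width: 0.17
grasp_force: 61.2
```

Request:
send_rows:
  rows:
    - {"x": 0.03, "y": 0.073, "z": 0, "wx": 0, "wy": 0, "wz": 0, "hand": -1}
    - {"x": 0.06, "y": 0.146, "z": 0, "wx": 0, "wy": 0, "wz": 0, "hand": -1}
    - {"x": 0.078, "y": 0.19, "z": 0, "wx": 0, "wy": 0, "wz": 0, "hand": -1}
    - {"x": 0.078, "y": 0.19, "z": 0, "wx": 0, "wy": 0, "wz": 0, "hand": -1}
    - {"x": 0.078, "y": 0.19, "z": 0, "wx": 0, "wy": 0, "wz": 0, "hand": -1}
    - {"x": 0.078, "y": 0.19, "z": 0, "wx": 0, "wy": 0, "wz": 0, "hand": -1}
    - {"x": 0.078, "y": 0.19, "z": 0, "wx": 0, "wy": 0, "wz": 0, "hand": -1}
    - {"x": 0.078, "y": 0.19, "z": 0, "wx": 0, "wy": 0, "wz": 0, "hand": -1}
    - {"x": 0.055, "y": 0.134, "z": 0, "wx": 0, "wy": 0, "wz": 0, "hand": -1}
    - {"x": 0.028, "y": 0.07, "z": 0, "wx": 0, "wy": 0, "wz": 0, "hand": -1}

```text
time: 24.67
tool_pos: [0.4725, 0.0327, 0.1174]
tool_rot: [-0.002, 0.11, 0.994, 0.0]
contact_force: [-0.3, 0.6, -1.1]
gripper_width: 0.17
grasp_force: 61.2
```

Request:
send_rows:
  rows:
    - {"x": 0, "y": 0, "z": 0, "wx": 0, "wy": 0, "wz": 0, "hand": -1}
    - {"x": 0, "y": 0, "z": 0, "wx": 0, "wy": 0, "wz": 0, "hand": -1}
    - {"x": 0, "y": 0, "z": 0, "wx": 0, "wy": 0, "wz": 0, "hand": -1}
    - {"x": 0, "y": 0, "z": 0, "wx": 0, "wy": 0, "wz": 0, "hand": -1}
    - {"x": 0, "y": 0, "z": 0, "wx": 0, "wy": 0, "wz": 0, "hand": -1}
    - {"x": 0, "y": 0, "z": 0, "wx": 0, "wy": 0, "wz": 0, "hand": -1}
    - {"x": 0, "y": 0, "z": 0, "wx": 0, "wy": 0, "wz": 0, "hand": -1}
    - {"x": 0, "y": 0, "z": 0, "wx": 0, "wy": 0, "wz": 0, "hand": -1}
    - {"x": 0, "y": 0, "z": 0, "wx": 0, "wy": 0, "wz": 0, "hand": -1}
    - {"x": 0, "y": 0, "z": 0, "wx": 0, "wy": 0, "wz": 0, "hand": -1}

```text
time: 25.5
tool_pos: [0.4746, 0.0298, 0.1191]
tool_rot: [0.0, 0.111, 0.994, 0.0]
contact_force: [-0.8, 0.0, -0.9]
gripper_width: 0.173
grasp_force: 61.2
```

```bash
python3 go.py .475 .030 .1193 167.2; python3 - <<'E'
from chk import *
t=grab_frame("top"); s=grab_frame("scene"); cv2.imwrite("pics/top6.png",t); cv2.imwrite("pics/scene6.png",s)
cv2.imwrite("pics/v6.png",np.hstack([cv2.resize(t[100:220,200:320],(400,400),interpolation=2),cv2.resize(s[160:260,255:355],(400,400),interpolation=2)]))
E
```

```text
t 25.5 tcp [0.4746 0.0298 0.1191] yaw 167.24 zaxis [ 0.0001  0.     -1.    ] w 0.17270513905622303 gf 61.205538511276245 F [-0.8149  0.0152 -0.9326] j6 -1.4418968218156203
total units xyz [-0.0023  0.0016 -0.0011] mm 0.44800033581640275 wz 0.0007912800705715502
```

View pics/v6.png

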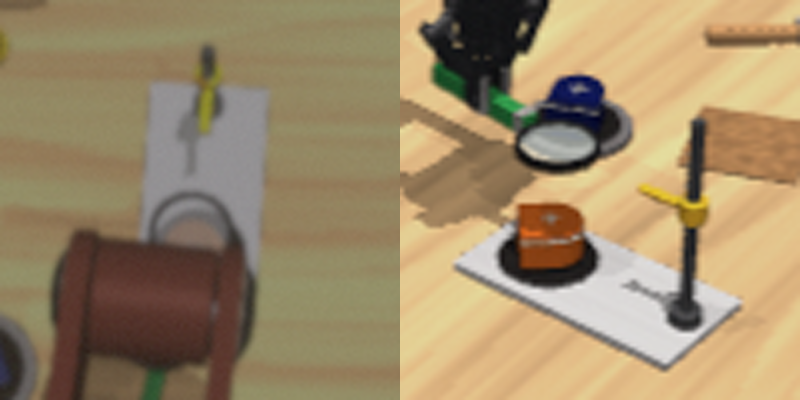

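The loupe is held level over the orange heel. In the scene crop the ring is at (558,147) and the pointer tip at (642,188). I'll measure the ring in both views and the handle's slope.

```bash
python3 - <<'E'
from chk import *
t=cv2.imread("pics/top6.png"); s=cv2.imread("pics/scene6.png"); z=.121
# scene: inner bright lens blob
b=(281,186,308,206); h=cv2.cvtColor(crop(s,b),cv2.COLOR_BGR2HSV); m=((h[...,2]>105)&(h[...,1]<75)).astype(np.uint8)*255
n,l,st,ce=cv2.connectedComponentsWithStats(m); i=l[int((196.5-b[1])*K),int((294.5-b[0])*K)]; m=(l==i).astype(np.uint8)*255
P=onz("scene",hullpts(m,b),z); print("scene lens",circ(P),st[i].tolist(), "minrect",np.array(cv2.minAreaRect((P[:,:2]*1e4).astype(np.float32))[1])/1e4)
# same for the loupe when on the bench (reference: inner lens blob at z=.005)
s0=cv2.imread("pics/scene0.png"); b0=(242,256,274,282); h0=cv2.cvtColor(crop(s0,b0),cv2.COLOR_BGR2HSV); m0=((h0[...,2]>105)&(h0[...,1]<75)).astype(np.uint8)*255
n,l,st,ce=cv2.connectedComponentsWithStats(m0); i=l[int((268-b0[1])*K),int((258-b0[0])*K)]; m0=(l==i).astype(np.uint8)*255
print("scene lens bench",circ(onz("scene",hullpts(m0,b0),.005)))
# top: outer arc of the ring
b=(240,155,278,175); g=cv2.cvtColor(crop(t,b),cv2.COLOR_BGR2GRAY); dk=(g<105).astype(np.uint8)
pts=[]
for c in range(int(8*K),int(30*K),2):
    r=np.flatnonzero(dk[:,c]); 
    if len(r): pts.append((c,r[0]))
p=pix(pts,b); A=onz("top",p,z)[:,:2]; print("top arc apex",p[p[:,1].argmin()]); 
for R in (.036,):
    from scipy.optimize import least_squares
    f=least_squares(lambda c:np.hypot(*(A-c).T)-R,[.557,.01],loss="soft_l1",f_scale=.001); print("top ring",f.x,"rms mm",np.sqrt((f.fun**2).mean())*1e3)
# handle slope in the scene: green mask pca vs projection of a level handle
b=(250,160,300,205); g=cmask(s,b,(40,90,40),(85,255,255)); ys,xs=np.nonzero(g); q=pix(np.c_[xs,ys],b)
vx=cv2.fitLine(q.astype(np.float32),cv2.DIST_HUBER,0,.01,.01).ravel(); print("handle line slope",vx[1]/vx[0], vx[2:])
u=np.array([np.cos(np.radians(-12.76)),np.sin(np.radians(-12.76)),0]); L=np.array([.4746,.0298,.126])
for dz in (-.05,0,.05):
    a=proj("scene",[L-(u+[0,0,dz])*.07,L+(u+[0,0,dz])*.05]); print(dz,(a[1,1]-a[0,1])/(a[1,0]-a[0,0]),a.ravel())
E
```

```text
scene lens (array([0.5559, 0.0184]), np.float64(0.029678669666246944)) [16, 21, 75, 37, 2103] minrect [0.06   0.0567]
scene lens bench (array([ 0.5982, -0.2352]), np.float64(0.029982264331751524))
top arc apex [255.125 157.375]
top ring [0.5591 0.0111] rms mm 0.3472494031183752
handle line slope 0.50868475 [275.0376 183.5008]
-0.05 0.6467312639961653 [262.9168 176.8743 285.9211 191.7519]
0 0.5811407350489164 [262.9307 177.7454 285.9303 191.1114]
0.05 0.515560962680472 [262.9445 178.6145 285.9395 190.4698]
```

```bash
python3 - <<'E'
from chk import *
def edges(s,b):   # upper edge line of the green handle, per side
    g=cmask(s,b,(40,90,40),(85,255,255)); return g
def seg(s,b,name,yawL,L):
    g=edges(s,b); cols=np.flatnonzero(g.any(0)); top=np.array([(c,np.flatnonzero(g[:,c])[0]) for c in cols]); bot=np.array([(c,np.flatnonzero(g[:,c])[-1]) for c in cols])
    np.set_printoptions(precision=2,suppress=True,linewidth=200)
    print(name); print(pix(top[::6],b).tolist() and np.c_[pix(top[::6],b),pix(bot[::6],b)[:,1]])
s0=cv2.imread("pics/scene0.png"); s6=cv2.imread("pics/scene6.png")
seg(s0,(220,235,258,275),"bench",0,0); seg(s6,(255,160,295,200),"held",0,0)
u=np.array([np.cos(np.radians(-12.76)),np.sin(np.radians(-12.76)),0]); v=np.array([-u[1],u[0],0])
for lens in ([.599,-.2385,0],[.5572,.0110,.116]):
    L=np.array(lens)
    for d in (-.155,-.12,-.045): print(d,"far top edge",proj("scene",[L+u*d+v*.008+[0,0,.02]])[0],"near top",proj("scene",[L+u*d-v*.008+[0,0,.02]])[0],"near bottom",proj("scene",[L+u*d-v*.008])[0])
E
```

```text
bench
[[225.38 242.12 243.12]
 [226.88 241.38 247.38]
 [228.38 240.38 248.38]
 [229.88 241.12 249.62]
 [231.38 242.38 250.88]
 [232.88 243.38 251.88]
 [234.38 244.62 253.12]
 [235.88 245.88 254.38]
 [237.38 246.88 255.62]
 [238.88 248.12 256.62]
 [240.38 249.38 258.12]
 [241.88 250.38 259.38]
 [243.38 251.62 260.38]
 [244.88 252.88 261.62]
 [246.38 253.88 257.88]
 [247.88 255.12 257.12]
 [249.38 259.88 262.38]
 [250.88 259.12 261.62]]
held
[[263.12 176.12 179.62]
 [264.62 175.12 181.12]
 [266.12 176.38 181.88]
 [267.62 177.12 182.62]
 [269.12 178.12 183.62]
 [270.62 179.38 183.88]
 [277.88 181.12 188.88]
 [279.38 181.62 189.88]
 [280.88 182.88 190.88]
 [282.38 183.88 191.38]
 [283.88 184.88 186.88]
 [285.38 189.12 190.62]
 [286.88 188.62 190.88]
 [288.38 188.12 190.38]]
-0.155 far top edge [228.48 240.07] near top [224.45 242.05] near bottom [224.8  246.99]
-0.12 far top edge [235.   245.11] near top [230.94 247.15] near bottom [231.25 252.13]
-0.045 far top edge [249.65 256.45] near top [245.54 258.63] near bottom [245.76 263.69]
-0.155 far top edge [264.57 174.49] near top [261.05 175.97] near bottom [261.14 180.95]
-0.12 far top edge [271.08 178.22] near top [267.54 179.73] near bottom [267.59 184.76]
-0.045 far top edge [285.66 186.55] near top [282.09 188.16] near bottom [282.04 193.29]
```

```bash
python3 - <<'E'
from chk import *
from scipy.optimize import least_squares
# average fresh frames
S=np.mean([grab_frame("scene").astype(float) for _ in range(4)],0).astype(np.uint8); T=np.mean([grab_frame("top").astype(float) for _ in range(4)],0).astype(np.uint8)
s0=cv2.imread("pics/scene0.png"); t0=cv2.imread("pics/top0.png")
def blob(s,b,c):
    h=cv2.cvtColor(crop(s,b),cv2.COLOR_BGR2HSV); m=((h[...,2]>105)&(h[...,1]<75)).astype(np.uint8)*255
    n,l,st,ce=cv2.connectedComponentsWithStats(m); m=(l==l[int((c[1]-b[1])*K),int((c[0]-b[0])*K)]).astype(np.uint8)*255
    return cv2.fitEllipse(hullpts(m,b).astype(np.float32))
e0=blob(s0,(242,256,274,282),(258,268)); e1=blob(S,(281,186,308,206),(294.5,196.5)); print("bench ell",e0,"held",e1)
def arc(t,b,z,c0):
    g=cv2.cvtColor(crop(t,b),cv2.COLOR_BGR2GRAY); dk=(g<105).astype(np.uint8); pts=[]
    for c in range(int((c0-8-b[0])*K),int((c0+8-b[0])*K),2):
        r=np.flatnonzero(dk[:,c]); 
        if len(r): pts.append((c,r[0]))
    A=onz("top",pix(pts,b),z)[:,:2]; f=least_squares(lambda c:np.hypot(*(A-c).T)-.036,A.mean(0)-[.03,0],loss="soft_l1",f_scale=.001); return f.x,np.sqrt((f.fun**2).mean())*1e3
a0=arc(t0,(320,145,360,166),.008,340); a1=arc(T,(238,150,280,175),.124,257); print("top arc",a0,a1,(a1[0]-a0[0])*1e3)
d=np.array([.4746-.5168,.0298+.2201,.1191-.0033])
b0=onz("scene",[e0[0]],.005)[0]; print("scene predicted ring px",proj("scene",[b0+d])[0],"obs",e1[0])
J=[(proj("scene",[b0+d+.001*np.eye(3)[k]])-proj("scene",[b0+d]))[0] for k in range(3)]; print("px per mm",J)
c0=tri(e0[0],proj("top",[[*a0[0],.008]])[0]); c1=tri(e1[0],proj("top",[[*a1[0],.124]])[0]); print("tri",c0,c1,"diff",(c1-c0)*1e3,"cmd",d*1e3)
# ellipse expected for level / tilted ring of inner radius from the bench fit
def ell(c,r,tilt):
    th=np.linspace(0,2*np.pi,60); y=np.radians(-12.76); u=np.array([np.cos(y)*np.cos(tilt),np.sin(y)*np.cos(tilt),np.sin(tilt)]); v=np.array([-np.sin(y),np.cos(y),0])
    return cv2.fitEllipse(proj("scene",c+r*(np.cos(th)[:,None]*u+np.sin(th)[:,None]*v)).astype(np.float32))
print("bench model",ell(b0,.030,0)); 
for k in (-3,0,3): print(k,ell(b0+d,.030,np.radians(k)))
cv2.imwrite("pics/scene7.png",S)
E
```

```text
bench ell ((257.4176940917969, 268.01617431640625), (12.65627384185791, 20.381027221679688), 88.31160736083984) held ((293.9134216308594, 195.5021209716797), (9.127839088439941, 18.380659103393555), 89.79558563232422)
top arc (array([ 0.6022, -0.2403]), np.float64(0.5376299330283917)) (array([0.5584, 0.0114]), np.float64(0.2908040899614394)) [-43.8294 251.7697]
scene predicted ring px [293.2973 196.0602] obs (293.9134216308594, 195.5021209716797)
px per mm [array([0.2506, 0.0942]), array([ 0.171 , -0.1287]), array([ 0.0062, -0.2576])]
tri [ 0.602  -0.24    0.0098] [0.559 0.012 0.125] diff [-42.9434 252.0028 115.1717] cmd [-42.2 249.9 115.8]
bench model ((257.4153137207031, 268.1338195800781), (13.022309303283691, 19.835954666137695), 88.11864471435547)
-3 ((293.3023376464844, 196.14149475097656), (10.139569282531738, 18.210195541381836), 93.83272552490234)
0 ((293.3059997558594, 196.13868713378906), (9.566908836364746, 18.210784912109375), 91.348876953125)
3 ((293.30926513671875, 196.1351776123047), (8.968100547790527, 18.211246490478516), 88.9777603149414)
```

The lens sits within about 2 mm of the heel's centre and of the pointer's height. The handle slope, ring angle and ring aspect all suggest the lens end is roughly 1–2° high, so I'll trim that gently.

Request:
send_rows:
  rows:
    - {"x": 0, "y": 0, "z": -0.002, "wx": 0, "wy": 0.006, "wz": 0, "hand": -1}
    - {"x": 0, "y": 0, "z": -0.002, "wx": 0, "wy": 0.006, "wz": 0, "hand": -1}
    - {"x": 0, "y": 0, "z": -0.002, "wx": 0, "wy": 0.006, "wz": 0, "hand": -1}
    - {"x": 0, "y": 0, "z": -0.002, "wx": 0, "wy": 0.006, "wz": 0, "hand": -1}
    - {"x": 0, "y": 0, "z": -0.002, "wx": 0, "wy": 0.006, "wz": 0, "hand": -1}
    - {"x": 0, "y": 0, "z": 0, "wx": 0, "wy": 0, "wz": 0, "hand": -1}
    - {"x": 0, "y": 0, "z": 0, "wx": 0, "wy": 0, "wz": 0, "hand": -1}
    - {"x": 0, "y": 0, "z": 0, "wx": 0, "wy": 0, "wz": 0, "hand": -1}
    - {"x": 0, "y": 0, "z": 0, "wx": 0, "wy": 0, "wz": 0, "hand": -1}
    - {"x": 0, "y": 0, "z": 0, "wx": 0, "wy": 0, "wz": 0, "hand": -1}

```text
time: 26.83
tool_pos: [0.4745, 0.0299, 0.1206]
tool_rot: [-0.012, 0.111, 0.994, 0.001]
contact_force: [0.8, 0.2, -1.3]
gripper_width: 0.174
grasp_force: 61.2
```

```bash
python3 go.py; python3 - <<'E'
from chk import *
S=np.mean([grab_frame("scene").astype(float) for _ in range(4)],0).astype(np.uint8); T=grab_frame("top"); cv2.imwrite("pics/scene8.png",S)
b=(281,186,308,206); h=cv2.cvtColor(crop(S,b),cv2.COLOR_BGR2HSV); m=((h[...,2]>105)&(h[...,1]<75)).astype(np.uint8)*255
n,l,st,ce=cv2.connectedComponentsWithStats(m); m=(l==l[int((196.5-b[1])*K),int((294.5-b[0])*K)]).astype(np.uint8)*255
print("ring",cv2.fitEllipse(hullpts(m,b).astype(np.float32)))
b=(308,195,340,225); m2=cmask(S,b,(18,130,90),(35,255,255)); Q=outline(m2,b); print("pointer",Q[Q[:,0]<Q[:,0].min()+.6].mean(0),Q.min(0),Q.max(0))
cv2.imwrite("pics/v8.png",cv2.resize(S[150:270,235:395],(800,600),interpolation=2))
E
```

```text
t 26.83 tcp [0.4745 0.0299 0.1206] yaw 167.24 zaxis [-0.023   0.0052 -0.9997] w 0.17352414899888732 gf 61.16304159164429 F [ 0.8426  0.2285 -1.2923] j6 -1.44442404718415
ring ((293.9116516113281, 195.7299346923828), (9.315143585205078, 18.477060317993164), 91.13690185546875)
pointer [314.2841 206.6477] [314.125 205.375] [331.875 216.375]
```

View pics/v8.png

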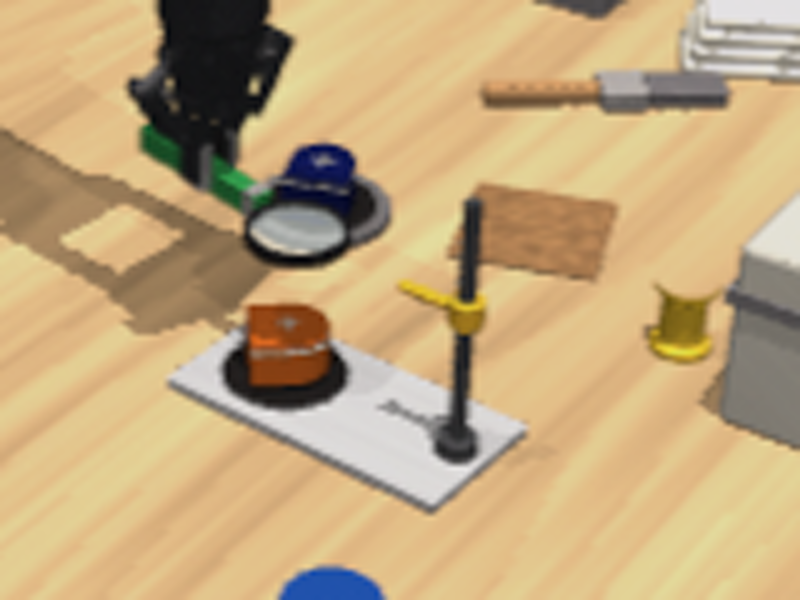

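The ring now fits a level one (angle 91.1°, minor axis 9.3 px). The pointer is unmoved at (314.3,206.6), and both heels stand in place. I'm handing in.

```bash
python3 -c "
from plant import job_done
print(job_done())"
```

```text
the job is handed in; nothing more can be done
None
```

The job is handed in, with no verdict shown: the orange heel is on the stand and the navy heel on the pad, both upright and within about 3 mm of the middle, and the loupe is held level over the orange heel at the pointer's height to within about 2 mm.

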